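# Snap the charger board onto its standoffs

### The arm

A 6-joint arm with a two-finger parallel gripper is mounted at the origin on the work surface. World frame = base frame: x ahead of the robot, y to its left, z up, the work surface at z = 0. Lengths are in m, angles in rad, forces in N, time in s.
With the tool pointing down it reaches from about 0.25 to 0.775 m from the base axis. Payload 4 kg.
Tool frame: the origin (TCP) lies at the very end of the fingers, on their centre line; the grasp point (between the pads) lies hold_point_z behind it (hold_point_z is the distance from the TCP to the grasp point, in m); z points along the fingers, y is the direction in which the jaws open and shut (so a half turn about z gives the same grasp; the last joint's range is limited). The gripper opens to 94 mm and grips with 3 to 60 N. Pads are 16 mm wide; open, the fingers measure 119 mm over their backs; the gripper's body (75 mm by 177 mm) begins 78 mm behind the grasp point.
Start: joints at [-1.371, 0.087, 1.371, -0, 1.684, -0.103], TCP at [0.164, -0.525, 0.175] pointing down, gripper open.
Joint ranges: [-3.1, 3.1], [-0.76, 2.03], [0.27, 2.55], [-1.08, 4.22], [0.17, 2.65], [-2.57, 2.57]. Speed limits (rad/s): [2.79, 2.79, 3.14, 3.14, 3.14, 3.14].

### API

Orientations are given as [roll, pitch, yaw] about the fixed x, y, z axes, in that order (R = Rz(yaw) Ry(pitch) Rx(roll)).
In Python, from bench import * gives the robot as it stands.
- The arm moves only by the tool step_arm, never from a script. Its argument "increments" is text: rows parted by semicolons, each of 6 numbers parted by spaces: the shift along the tool's x, y, z in cm, then the turn, a rotation vector about the tool's x, y, z in rad. A call has 1 to 5 rows; each row shifts and turns the commanded pose from where the row before left it, along the tool's axes as they then stand; what a row does not reach is not made up. A row lasts 1/10 s, in which the tool goes at most 50 mm and 8.59 degrees, less where a joint would pass 70% of its speed; a pose out of reach is approached as far as the arm can. A call is refused whole if a number of a shift passes 5 or a number of a turn 0.15, either way. A call with a gripper value outside its range is refused whole. "claw" is the gripper's target within -1 to 1 (shut at 1, half-way at 0, fully open at -1), set as the call begins (left out, the last holds). The fingers move at their own pace and stop on an object; the grip force is fixed at half the most. Time passes only in rows, so rows that do not move let the fingers close. It gives the time, the measured TCP pose, the force and the opening at its end, in the units of the state.
- get_obs(): the state, without advancing time (a new reading comes with each control period).
- snapshot(name): name is "scene" or "top" or "wrist"; returns the picture (420x560x3 uint8, red, green, blue); there is no depth.
- calibration(name): a dict with "camera_matrix" (3x3 intrinsics, pixels), "eye" and "orientation" of the camera in the world; the wrist camera has in their place "tool_from_camera" (4x4, takes a point from camera to tool coordinates, whose origin is the TCP and whose axes are the flange's). Camera axes: x right, y up, looking along -z (the intrinsics and any distortion apply to the point x, -y, -z); pixel columns grow to the right and rows downward; lengths in m; the calibration is good to about 2 mm. A picture is of the moment at which its call begins: read the wrist's pose just before it. calibration takes no time and is no camera call.
- close_job(): hands the job in, once; it reports no verdict.
The state is a dict: "time": time; "joint_positions": joint angles; "qvel": joint speeds; "joint_torque": joint torques, N m; "tool_pos": TCP position; "ee_rot": TCP orientation; "wrist_force": force on the tool from outside, world axes, zero at the start; "wrist_torque": the same for the moment, N m; "width": finger opening in m.
Only numpy, scipy, OpenCV 4.12 (cv2) and the standard library are available. Lean on these libraries where they do the work, as an engineer would, in place of code of your own. Each camera call takes 0.05 s, during which the arm holds its last target. There are 200 camera calls.

### The job

Take the circuit board out of its tray and lay it in the charger shell in the nest, terminal block at the end with the gap, its holes on the four barbed standoffs. Then press it home beside one post after the other until every post has clicked through and holds the board down: push only as hard as a post needs, because more than about 30 N cracks the board. Let go, leave the shell in its nest and the other things on the bench where they are.

Things in the scene. Friction and masses are not known exactly. Their poses are not given: they have to be found in the camera images.
- heatsink (a point): Centre, half-way up, of the finned aluminium heat sink (44 along the board's x, 30 along y, 44 tall) standing on the middle of the loose circuit board: hold the board by it, across its 30 mm. 24.4 mm above the board's underside. Axes: the board's, x along its length, z up. Beside it along y, out to the board's edges, nothing stands over 2 mm tall.
- seat (a point): Middle of the four posts in the charger's grey bottom shell (176 by 122), at the height of the seated board's underside. The shell lies loose, with about 1 mm play, in a fixed aluminium nest of varying height. Axes: the shell's, x along its length, z up. The gap in the shell's end wall is at its -x end. The shell's rim is level with this point.
- post_1 (a point): Standoff 1, at the shell's +x, +y corner: x 66, y 38 from seat. The point is on its axis, at the seated board's underside. White nylon; its barbed post, for hole_1, ends 11.8 mm above the point and tapers from two barbs, 11.2 mm over both along y and 2.4 mm above the point, to a point. Two springy wings beside it (x 5 to 9 mm off the axis) push the board up against the barbs; a pillar stops the board hard 0.7 mm below the point.
- post_2 (a point): Standoff 2, at the shell's +x, -y corner: x 66, y -38 from seat. The point is on its axis, at the seated board's underside. As post_1, for hole_2. A board laid on the posts rests about 5.3 mm above the seated height and centres itself if no hole is over 2 mm off its post.
- post_3 (a point): Standoff 3, at the shell's -x, +y corner: x -66, y 30 from seat. The point is on its axis, at the seated board's underside. As post_1, for hole_3. Pressed from above beside it, it resists with 10 to 17 N about 3 mm above the seated height, then less, then up to 14 to 20 N from the wings at the seated height, where the barbs spring out over the board (the click); just below is the hard stop.
- post_4 (a point): Standoff 4, at the shell's -x, -y corner: x -66, y -30 from seat. The point is on its axis, at the seated board's underside. As post_1, for hole_4. All four pushed at once need 35 N or more, more than the board bears: press beside one post after the other, along one end first, then the other. The corner opposite rises meanwhile, up to 9 mm above the seated height.
- barb_1a (a joint): How far the barbs of post_1 are squeezed in (m): 0 when free, before and after the click; about 0.0016 while they are inside the hole.
- barb_2a (a joint): How far the barbs of post_2 are squeezed in (m): 0 when free, before and after the click; about 0.0016 while they are inside the hole.
- barb_3a (a joint): How far the barbs of post_3 are squeezed in (m): 0 when free, before and after the click; about 0.0016 while they are inside the hole.
- barb_4a (a joint): How far the barbs of post_4 are squeezed in (m): 0 when free, before and after the click; about 0.0016 while they are inside the hole.
- hole_1 (a point): Centre, at the board's underside, of its 8 mm hole for post_1: the +x, +y corner, x 66, y 38 from the board's middle. The board is green, 150 (x) by 96 (y) by 2.4 thick, 0.2 to 0.33 kg, starting flat in a shallow black tray with 16 mm walls, with yaw within 0.7 rad of the shell's.
- hole_2 (a point): Centre, at the board's underside, of its 8 mm hole for post_2: the +x, -y corner, x 66, y -38 from the board's middle. On the board's +x half stands a transformer: x 28 to 54, y -15 to 15, up to 23 mm above the top face.
- hole_3 (a point): Centre, at the board's underside, of its 8 mm hole for post_3: the -x, +y corner, x -66, y 30 from the board's middle. On the -x half lie two capacitors (x -52 to -31, y -11 to 11, 11 tall); at the -x edge is the black terminal block (x -74 to -57, y -11 to 11, 13 tall).
- hole_4 (a point): Centre, at the board's underside, of its 8 mm hole for post_4: the -x, -y corner, x -66, y -30 from the board's middle. The rest of the top face is flat and may be pressed on: beside each hole, 18 mm from it towards the board's middle along x, is a free place for the fingertips.
- cover_mid (a point): Middle of the charger's loose dark top cover, 176 by 122 by 51 tall, lying by; to be left alone.
- bin_mid (a point): Middle of a small blue bin of spare standoffs, 120 by 90 by 55 tall; to be left alone.
- driver_mid (a point): Middle of a cordless drill driver lying on its side, about 185 by 190 by 62 tall; the point is in its motor housing; to be left alone.
- screwdriver_grip (a point): Handle of a 210 mm screwdriver lying by; to be left alone.
Mind the look-alikes: they are no part of the job. What is shaped like the part that bears heatsink but red is not meant.

How it is judged:
By the outcome, as a careful person would: the job done as asked, in the order asked, and still so for the second after the job is handed in, with the robot touching nothing.
It also fails if it takes over 61 s, if anything falls off the work surface, if the arm or the gripper's body presses on something with over 40 N, if the wrist force passes 120 N, or if a joint passes its speed limit or range.

## Working session

There is one attempt and no reset: what is moved stays moved. The work goes in short steps, Python scripts to look and compute and a tool call to move; the robot and the scene stay as the last step left them, time stands still between calls to the robot, and variables do not carry over. Pictures are saved under pics/ and viewed, about 8 in all and at most 12, crops included, and the job is handed in when it is done.

Besides the shell and the picture viewer there is one more tool, called after "Request:" by a JSON object that holds its "api" and its "payload", one argument or row to a line. step_arm: Moves the arm, as the interface text tells. Its arguments: {"type":"object","properties":{"increments":{"type":"string"},"claw":{"type":"number"}},"required":["increments"]}

```bash
mkdir -p pics; ls
python3 - <<'E'
from bench import *
import cv2
o=get_obs();print(o)
for n in("top","scene"):
    c=calibration(n);print(n,c)
    cv2.imwrite(f"pics/{n}0.png",snapshot(n)[:,:,::-1])
print(calibration("wrist"))
E
```

```text
pics
{'time': 0.0, 'joint_positions': array([-1.37108539e+00,  8.79582656e-02,  1.37222402e+00, -2.75920536e-05,
        1.68357352e+00, -1.03092508e-01]), 'qvel': array([-3.63017212e-04,  4.67377610e-04,  8.92278326e-05, -1.84261720e-03,
       -2.92186404e-04,  3.75488719e-04]), 'joint_torque': array([ 8.87428541e-04, -3.40182424e+01, -3.02423930e+01,  7.19009293e-02,
        3.32284695e-02, -1.74598454e-04]), 'tool_pos': array([ 0.16387849, -0.52439024,  0.17341779]), 'ee_rot': array([-3.13943816e+00, -1.95332345e-04,  3.02800157e-01]), 'wrist_force': array([ 0.66649977,  0.0905278 , -0.43923891]), 'wrist_torque': array([-0.04214764, -0.0258185 , -0.0554089 ]), 'width': 0.09390538973130405}
top {'camera_matrix': array([[441.22079194,   0.        , 282.76464181],
       [  0.        , 441.22079194, 212.44178844],
       [  0.        ,   0.        ,   1.        ]]), 'eye': array([0.33294177, 0.0115726 , 1.40174984]), 'orientation': array([ 0.1667221 , -0.00471966, -1.57203777])}
scene {'camera_matrix': array([[510.69206899,   0.        , 277.30233222],
       [  0.        , 510.69206899, 211.04197366],
       [  0.        ,   0.        ,   1.        ]]), 'eye': array([ 1.58846607, -0.14809854,  0.86037389]), 'orientation': array([0.90769142, 0.00918418, 1.42709605])}
{'camera_matrix': array([[302.01921643,   0.        , 279.50688354],
       [  0.        , 302.01921643, 203.72794477],
       [  0.        ,   0.        ,   1.        ]]), 'tool_from_camera': array([[ 1.54044048e-03,  9.63607217e-01,  2.67317712e-01,
         7.74035384e-02],
       [ 9.99998782e-01, -1.41748236e-03, -6.52939780e-04,
        -1.95296772e-04],
       [-2.50259343e-04,  2.67318392e-01, -9.63608227e-01,
        -2.11046135e-01],
       [ 0.00000000e+00,  0.00000000e+00,  0.00000000e+00,
         1.00000000e+00]])}
```

View pics/top0.png

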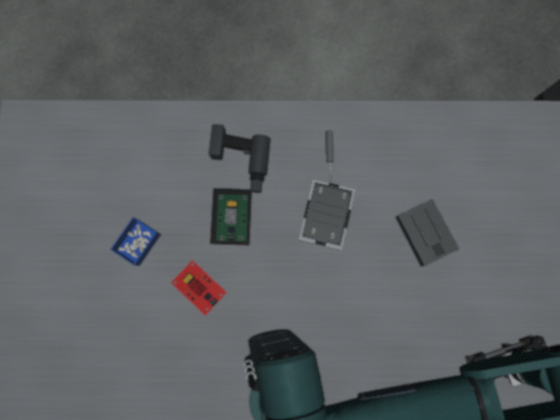

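View pics/scene0.png

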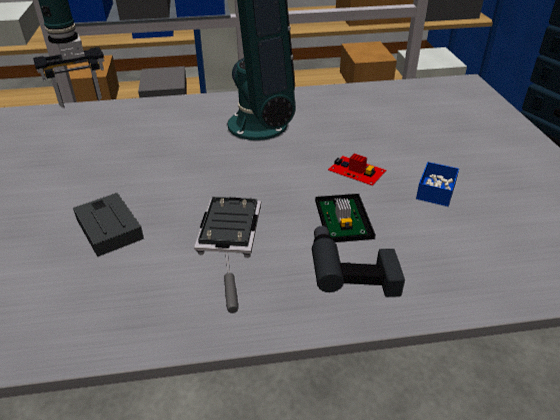

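The top view shows the green board in its black tray at (231,217), the look-alike red board at (200,288), the grey shell in its nest at (327,214), the cover at (427,233), the bin at (137,241), the driver at (245,150) and the screwdriver at (329,150). The green board fits the description because it lies in the black tray. I'll confirm that and the end with the gap in an enlarged crop.

```bash
cat > h.py <<'E'
import numpy as np, cv2
from scipy.spatial.transform import Rotation as R
from bench import *
def cam(name,obs=None):
    c=calibration(name);K=np.array(c["camera_matrix"])
    if name=="wrist":
        o=obs or get_obs();T=np.eye(4);T[:3,:3]=R.from_euler("xyz",o["ee_rot"]).as_matrix();T[:3,3]=o["tool_pos"]
        M=T@c["tool_from_camera"];return K,M[:3,:3],M[:3,3]
    return K,R.from_euler("xyz",c["orientation"]).as_matrix(),np.array(c["eye"])
def ray(C,uv,z):
    K,Rm,e=C;d=np.linalg.inv(K)@[uv[0],uv[1],1.];d=Rm@(d*[1,-1,-1]);return e+d*(z-e[2])/d[2]
def proj(C,p):
    K,Rm,e=C;q=Rm.T@(np.array(p)-e)*[1,-1,-1];q=K@q;return q[:2]/q[2]
def todelta(p,yaw=None,o=None):
    "shift in tool axes, cm, to reach p (TCP)"
    o=o or get_obs();Rm=R.from_euler("xyz",o["ee_rot"])
    d=Rm.inv().apply(np.array(p)-o["tool_pos"])*100
    return d,(None if yaw is None else (Rm.inv()*R.from_euler("xyz",[np.pi,0,yaw])).as_rotvec())
E
python3 - <<'E'
from h import *
C=cam("top")
im=cv2.imread("pics/top0.png")
a=cv2.resize(im[175:260,190:260],None,fx=5.5,fy=5.5,interpolation=cv2.INTER_CUBIC)
b=cv2.resize(im[170:255,292:362],None,fx=5.5,fy=5.5,interpolation=cv2.INTER_CUBIC)
cv2.imwrite("pics/crop0.png",np.hstack([a,b]))
hsv=cv2.cvtColor(im,cv2.COLOR_BGR2HSV)
m=cv2.inRange(hsv,(45,80,30),(85,255,255)); cs=max(cv2.findContours(m,0,2)[0],key=cv2.contourArea)
print(cv2.minAreaRect(cs));bx=cv2.boxPoints(cv2.minAreaRect(cs));print([ray(C,p,.008).round(3) for p in bx])
for uv,z in(((231,217),.03),((327,214),.04)):print(ray(C,uv,z))
E
```

```text
((231.74537658691406, 217.14830017089844), (30.422649383544922, 46.60224914550781), 1.7899105548858643)
[array([0.479, 0.217, 0.008]), array([0.63 , 0.216, 0.008]), array([0.627, 0.118, 0.008]), array([0.476, 0.121, 0.008])]
[0.54931334 0.16765751 0.03      ]
[ 0.55709045 -0.13356432  0.04      ]
```

View pics/crop0.png

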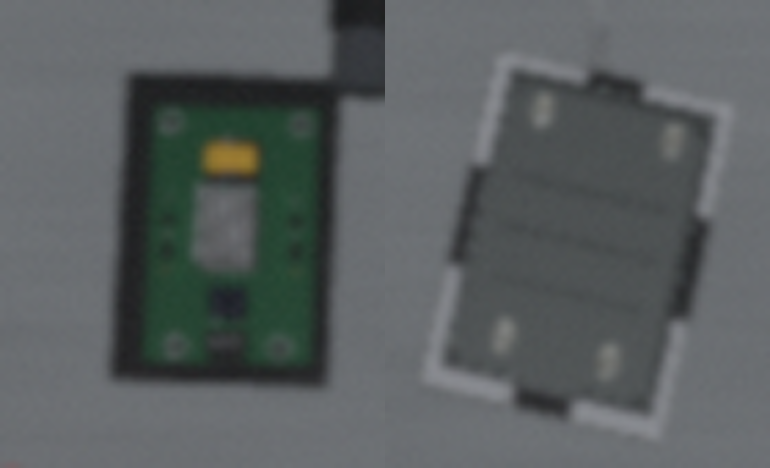

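The crop confirms the green board in the tray, with its transformer (yellow) at the +x world end and the terminal block towards the robot. The shell's wide post pair, which is its +x end, also faces away, with yaw around -0.23. The red board is not touched. I'll go over the shell first, since it lies on the way.

Request:
{"api": "step_arm", "payload": {
  "increments": "4 -2.1 0 0 0 0;4 -2.1 0 0 0 0;4 -2.1 0 0 0 0;4 -2.1 0 0 0 0;4 -2.1 0 0 0 0"
}}

```text
time: 0.6
tool_pos: [0.3244, -0.3635, 0.1741]
ee_rot: [-3.141, 0.0, 0.302]
wrist_force: [0.4, 0.1, 0.1]
width: 0.094
```

Request:
{"api": "step_arm", "payload": {
  "increments": "4 -2.1 0 0 0 0;4 -2.1 0 0 0 0;4 -2.1 0 0 0 0;4 -2.1 0 0 0 0;4 -2.1 0 0 0 0"
}}

```text
time: 1.1
tool_pos: [0.484, -0.2036, 0.1741]
ee_rot: [-3.141, 0.001, 0.303]
wrist_force: [0.4, -0.7, -0.4]
width: 0.0938
```

Request:
{"api": "step_arm", "payload": {
  "increments": "4 -2.1 0 0 0 0;4 -2.1 0 0 0 0;1.5 -0.8 0 0 0 0.14;0 0 0 0 0 0.14;0 0 0 0 0 0.14"
}}

```text
time: 1.6
tool_pos: [0.5591, -0.1281, 0.1735]
ee_rot: [-3.141, 0.002, -0.121]
wrist_force: [0.6, 0.1, -0.3]
width: 0.0943
```

Request:
{"api": "step_arm", "payload": {
  "increments": "0 0 0 0 0 0.12;0 0 0 0 0 0;0 0 0 0 0 0"
}}

```text
time: 1.9
tool_pos: [0.5587, -0.1291, 0.1741]
ee_rot: [-3.142, 0.001, -0.235]
wrist_force: [-0.2, -0.1, -0.0]
width: 0.0936
```

Run:
```python
from h import *
o=get_obs();im=snapshot("wrist")[:,:,::-1];cv2.imwrite("pics/w1.png",im);np.save("w1.npy",[o["tool_pos"],o["ee_rot"]])
print(o["tool_pos"],o["ee_rot"],o["time"])
```

```text
[ 0.55872545 -0.12913748  0.17405902] [-3.14153850e+00  9.17561877e-04 -2.34694998e-01] 1.9
```

View pics/w1.png

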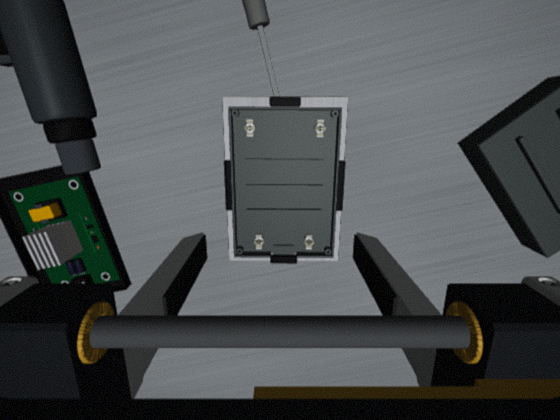

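The wrist view shows the shell with its four posts near (249,128), (320,128), (258,241) and (308,241). The driver's chuck is at the left beside the board's +x end. I'll refine these numerically.

Run:
```python
from h import *
p,r=np.load("w1.npy");C=cam("wrist",dict(tool_pos=p,ee_rot=r))
im=cv2.imread("pics/w1.png")
a=im[112:144,234:336];b=im[226:258,234:336]
cv2.imwrite("pics/crop1.png",cv2.resize(np.vstack([a,b]),None,fx=7.5,fy=7.5,interpolation=cv2.INTER_CUBIC))
g=im.min(2).astype(float)
for u,v in((249,128),(320,128),(258,241),(308,241)):
    w=g[v-11:v+12,u-9:u+10];w=np.clip(w-105,0,None);Y,X=np.mgrid[v-11:v+12,u-9:u+10]
    print((w*X).sum()/w.sum(),(w*Y).sum()/w.sum(),(w>0).sum())
S=R.from_euler("z",r[2]).as_matrix()
sh=np.array([[66,38],[66,-38],[-66,30],[-66,-30]])/1e3
for z in(.02,.03,.04,.05,.06):
    P=[ray(C,q,z) for q in((249,128),(320,128),(258,241),(308,241))];print(z,np.linalg.norm(P[0]-P[1]),np.linalg.norm(P[2]-P[3]),np.linalg.norm((P[0]+P[1]-P[2]-P[3])/2),np.mean(P,0))
```

```text
249.68929759342595 127.65231852866367 135
319.84576378618215 128.0623283329812 135
258.560396039604 241.1580198019802 82
308.4908315565032 241.7675906183369 79
0.02 0.08326364142780944 0.06496312544906908 0.14246309596556564 [ 0.55448723 -0.13365716  0.02      ]
0.03 0.08098265670323099 0.06318347836338793 0.1385603583463451 [ 0.55666953 -0.13403446  0.03      ]
0.04 0.07870167197865256 0.061403831277706836 0.13465762072712448 [ 0.55885183 -0.13441175  0.04      ]
0.05 0.07642068725407417 0.059624184192025705 0.13075488310790395 [ 0.56103413 -0.13478905  0.05      ]
0.06 0.07413970252949573 0.0578445371063446 0.12685214548868332 [ 0.56321643 -0.13516635  0.06      ]
```

View pics/crop1.png

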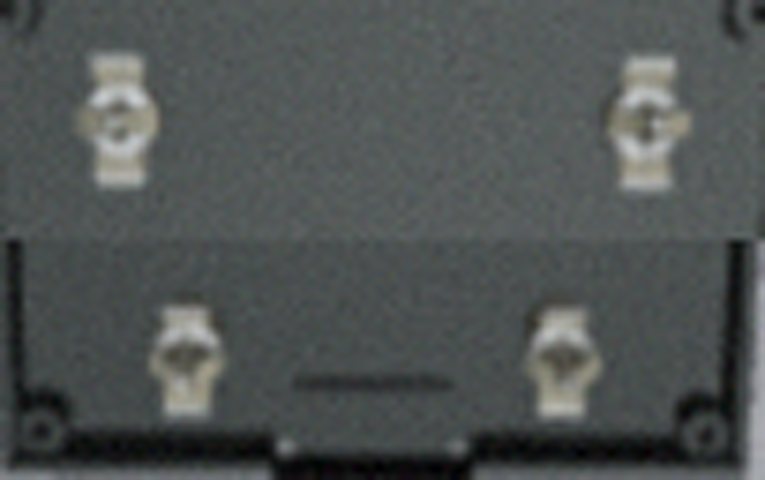

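The crop confirms the gap at the -x end wall and four regular posts, with wings along x. Now to the board.

Request:
{"api": "step_arm", "payload": {
  "increments": "-1.1 -4.1 0 0 0 0;-1.1 -4.1 0 0 0 0;-1.1 -4.1 0 0 0 0;-1.1 -4.1 0 0 0 0;-1.1 -4.1 0 0 0 0"
}}

```text
time: 2.45
tool_pos: [0.5534, 0.0844, 0.1746]
ee_rot: [3.142, -0.0, -0.236]
wrist_force: [0.6, -0.8, 0.3]
width: 0.0943
```

Request:
{"api": "step_arm", "payload": {
  "increments": "-1 -4.1 0 0 0 0;-1 -4.1 0 0 0 0;0 0 0 0 0 -0.11;0 0 0 0 0 -0.11;0 0 0 0 0 0"
}}

```text
time: 2.95
tool_pos: [0.5533, 0.1678, 0.1744]
ee_rot: [3.141, 0.0, -0.015]
wrist_force: [0.4, 0.1, -0.3]
width: 0.0936
```

Request:
{"api": "step_arm", "payload": {
  "increments": "0 0 0 0 0 0;0 0 0 0 0 0"
}}

```text
time: 3.15
tool_pos: [0.5535, 0.167, 0.1746]
ee_rot: [3.142, -0.0, -0.019]
wrist_force: [0.1, -0.0, 0.2]
width: 0.0939
```

Run:
```python
from h import *
o=get_obs();im=np.ascontiguousarray(snapshot("wrist")[:,:,::-1]);cv2.imwrite("pics/w2.png",im);np.save("w2.npy",[o["tool_pos"],o["ee_rot"]])
print(o["tool_pos"],o["ee_rot"],o["time"])
C=cam("wrist",o);hsv=cv2.cvtColor(im,cv2.COLOR_BGR2HSV)
m=cv2.inRange(hsv,(45,80,20),(90,255,255)); c=max(cv2.findContours(m,0,2)[0],key=cv2.contourArea)
bx=cv2.boxPoints(cv2.minAreaRect(c));print(bx);P=np.array([ray(C,p,.008) for p in bx]);print(P.round(4),P.mean(0),np.linalg.norm(P-np.roll(P,1,0),axis=1))
u,v=bx.mean(0).astype(int);cv2.imwrite("pics/crop2.png",cv2.resize(im[max(v-90,0):v+90,u-100:u+100],None,fx=3.3,fy=3.3,interpolation=cv2.INTER_CUBIC));print(u-100,max(v-90,0))
```

```text
[0.55354582 0.16696676 0.17455551] [ 3.14151785e+00 -1.82350430e-05 -1.89319133e-02] 3.15
[[239. 122.]
 [319. 122.]
 [319. 239.]
 [239. 239.]]
[[0.6294 0.2144 0.008 ]
 [0.6277 0.1179 0.008 ]
 [0.4762 0.1152 0.008 ]
 [0.4781 0.2225 0.008 ]] [0.55283338 0.16749562 0.008     ] [0.15154186 0.09655042 0.15153247 0.10727254]
179 90
```

View pics/crop2.png

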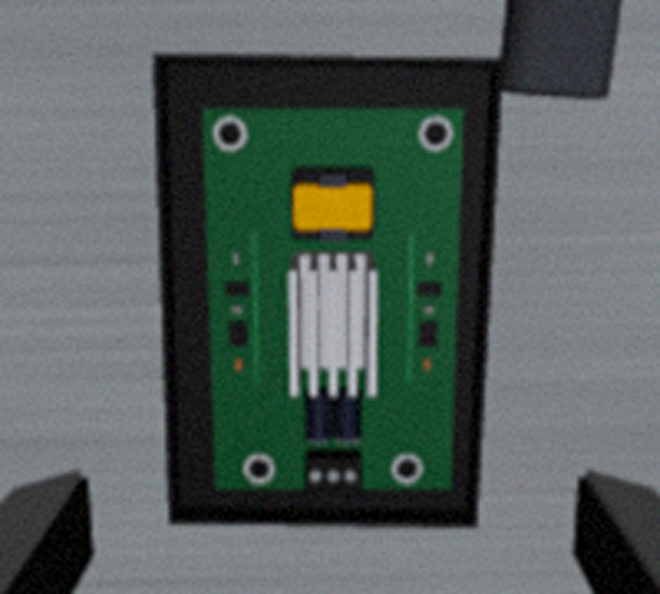

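The wrist crop shows the green board, with transformer at the far (+x) end, holes at crop (230,133), (435,133), (258,468) and (407,468), and terminals at the near end. I'll fit pose to the holes, and do the same for the shell.

```bash
cat >> h.py <<'E'
SH=np.array([[66,38],[66,-38],[-66,30],[-66,-30]])/1e3
from scipy.optimize import least_squares
def fit(C,px,dz=0,tilt=0):
    "x y z yaw of the 4-hole pattern from pixels; dz = height of the seen feature above the reference"
    px=np.array(px)
    def f(t):
        P=np.c_[SH@R.from_euler("z",t[3]).as_matrix()[:2,:2].T+t[:2],np.full(4,t[2]+dz)]
        return np.ravel([proj(C,p) for p in P]-px)
    s=least_squares(f,[.55,0,.03,0]);return s.x,np.abs(s.fun).max()
E
python3 - <<'E'
from h import *
p,r=np.load("w2.npy");C=cam("wrist",dict(tool_pos=p,ee_rot=r))
h=np.array([(230,133),(435,133),(258,468),(407,468)])/3.3-.35+[179,90]
b,e=fit(C,h);print("board top",b,e)
p,r=np.load("w1.npy");C1=cam("wrist",dict(tool_pos=p,ee_rot=r))
s,e=fit(C1,[(249.4,127.8),(319.9,128),(258.5,241.2),(308.6,241.6)],.0024);print("seat",s,e)
print([ray(C,q,.008).round(4) for q in h])
E
```

```text
board top [ 0.55317331  0.16697053  0.00623239 -0.01745872] 0.14928243224227344
seat [ 0.56043217 -0.13501576  0.04617408 -0.23837057] 0.11979738157174324
[array([0.6199, 0.2036, 0.008 ]), array([0.6186, 0.1281, 0.008 ]), array([0.4884, 0.1982, 0.008 ]), array([0.4873, 0.1381, 0.008 ])]
```

Request:
{"api": "step_arm", "payload": {
  "increments": "0 0 3 0 0 0;0 0 3 0 0 0;0 0 3 0 0 0;0 0 3 0 0 0;0 0 2 0 0 0",
  "claw": -0.3
}}

```text
time: 3.7
tool_pos: [0.5522, 0.1667, 0.032]
ee_rot: [3.141, 0.003, -0.019]
wrist_force: [0.9, -0.1, 0.6]
width: 0.0616
```

Request:
{"api": "step_arm", "payload": {
  "increments": "0 0 1.2 0 0 0;0 0 0.9 0 0 0;0 0 0 0 0 0;0 0 0 0 0 0"
}}

```text
time: 4.1
tool_pos: [0.5543, 0.1674, 0.0146]
ee_rot: [-3.141, -0.002, -0.017]
wrist_force: [0.5, 0.0, 0.8]
width: 0.0608
```

Request:
{"api": "step_arm", "payload": {
  "increments": "0 0 0 0 0 0;0 0 0 0 0 0;0 0 0 0 0 0;0 0 0 0 0 0;0 0 0 0 0 0",
  "claw": 1
}}

```text
time: 4.6
tool_pos: [0.5537, 0.1673, 0.0139]
ee_rot: [3.141, -0.0, -0.017]
wrist_force: [0.4, -0.4, 0.9]
width: 0.0296
```

Request:
{"api": "step_arm", "payload": {
  "increments": "0 0 -1.5 0 0 0;0 0 -3 0 0 0;0 0 -3 0 0 0;0 0 -3 0 0 0;0 0 -3 0 0 0"
}}

```text
time: 5.1
tool_pos: [0.553, 0.1674, 0.15]
ee_rot: [3.142, 0.001, -0.017]
wrist_force: [-0.2, 1.0, -2.9]
width: 0.0294
```

Request:
{"api": "step_arm", "payload": {
  "increments": "0.1 3 0 0 0 0;0.1 3.8 0 0 0 0;0.1 3.8 0 0 0 0;0.2 3.8 0 0 0 0;0.2 3.8 0 0 0 0"
}}

```text
time: 5.6
tool_pos: [0.5568, -0.016, 0.1489]
ee_rot: [-3.142, 0.0, -0.017]
wrist_force: [0.6, -0.2, -3.5]
width: 0.0297
```

Request:
{"api": "step_arm", "payload": {
  "increments": "0.2 3.8 0 0 0 0;0.2 3.8 0 0 0 0;0.1 3 0 0 0 0.06;0 1.4 0 0 0 0.08;0 0 0 0 0 0.081"
}}

```text
time: 6.1
tool_pos: [0.5588, -0.1372, 0.1486]
ee_rot: [3.141, 0.001, -0.245]
wrist_force: [0.3, 0.0, -2.3]
width: 0.0292
```

Request:
{"api": "step_arm", "payload": {
  "increments": "0 0 0 0 0 0;0 0 0 0 0 0;0 0 0 0 0 0"
}}

```text
time: 6.4
tool_pos: [0.5594, -0.1342, 0.1487]
ee_rot: [-3.142, 0.0, -0.236]
wrist_force: [0.7, 0.8, -2.9]
width: 0.0294
```

Run:
```python
from h import *
o=get_obs();im=np.ascontiguousarray(snapshot("wrist")[:,:,::-1]);cv2.imwrite("pics/w3.png",im);np.save("w3.npy",[o["tool_pos"],o["ee_rot"]])
print(o["tool_pos"],o["ee_rot"],o["time"],o["wrist_force"],o["width"],o["wrist_torque"])
C=cam("wrist",o)
c=proj(C,o["tool_pos"]-[0,0,.006]).astype(int);print(c)
x0,y0=c[0]-120,c[1]-110
cv2.imwrite("pics/crop3.png",cv2.resize(im[y0:y0+190,x0:x0+240],None,fx=3.1,fy=3.1,interpolation=cv2.INTER_CUBIC));print(x0,y0)
```

```text
[ 0.55941105 -0.13422492  0.1486813 ] [-3.14156594e+00  1.19020614e-04 -2.36275164e-01] 6.4 [ 0.73492657  0.76692918 -2.9249177 ] 0.02939615887502906 [0.03749075 0.01090144 0.02604774]
[279 225]
159 115
```

View pics/crop3.png

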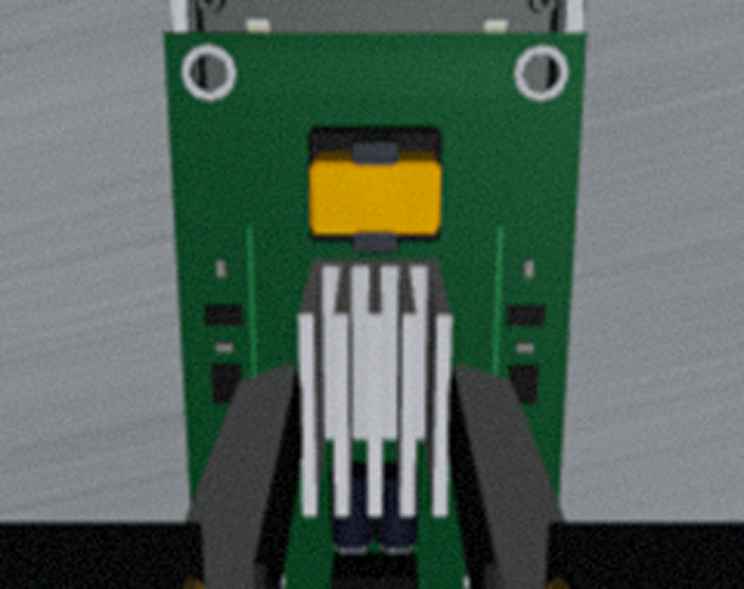

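The held board is square in the grip, holes 1 and 2 visible at crop (209,72) and (542,72).

Run:
```python
from h import *
p,r=np.load("w3.npy");C=cam("wrist",dict(tool_pos=p,ee_rot=r))
h=np.array([(209,72),(542,72)])/3.1-.34+[159,115]
for dz in (-.0077,-.006,-.009):
    A,B=[ray(C,q,p[2]+dz) for q in h];d=A-B;yaw=np.arctan2(-d[0],d[1]);c=(A+B)/2-.066*np.array([np.cos(yaw),np.sin(yaw),0])
    print(dz,np.linalg.norm(d),yaw,c,"need",np.array([.56043,-.13502])-c[:2], "tool",todelta(np.r_[np.array([.56043,-.13502])-c[:2],0]+get_obs()["tool_pos"])[0])
```

```text
-0.0077 0.07613287220413771 -0.2347092965349124 [ 0.55847724 -0.13447109  0.1409813 ] need [ 0.00195276 -0.00054891] tool [ 2.02700486e-01  7.62649124e-03 -5.42744194e-06]
-0.006 0.07554117613667663 -0.2347092965349128 [ 0.55857032 -0.13449264  0.1426813 ] need [ 0.00185968 -0.00052736] tool [ 1.93147393e-01  7.71174094e-03 -5.15713199e-06]
-0.009 0.07658534566749028 -0.23470929653491232 [ 0.55840607 -0.13445461  0.1396813 ] need [ 0.00202393 -0.00056539] tool [ 2.10005792e-01  7.56130029e-03 -5.63414955e-06]
```

Request:
{"api": "step_arm", "payload": {
  "increments": "0.2 0 2 0 0 0.004;0 0 2 0 0 0;0 0 2 0 0 0;0 0 1 0 0 0;0 0 0 0 0 0"
}}

```text
time: 6.95
tool_pos: [0.5601, -0.1344, 0.0766]
ee_rot: [-3.141, 0.004, -0.241]
wrist_force: [-0.4, 0.2, -2.3]
width: 0.0295
```

Request:
{"api": "step_arm", "payload": {
  "increments": "0 0 0 0 0 0;0 0 0 0 0 0"
}}

```text
time: 7.15
tool_pos: [0.5624, -0.1355, 0.0802]
ee_rot: [3.141, -0.003, -0.242]
wrist_force: [0.1, -0.7, -2.4]
width: 0.0294
```

Run:
```python
from h import *
o=get_obs();im=np.ascontiguousarray(snapshot("wrist")[:,:,::-1]);cv2.imwrite("pics/w4.png",im)
print(o["tool_pos"],o["ee_rot"],o["time"],o["wrist_force"])
C=cam("wrist",o);Rb=R.from_euler("z",-.2384).as_matrix()
for s in SH[:2]: print(proj(C,[.56043,-.13502,.0585]+Rb@np.r_[s,0]),proj(C,o["tool_pos"]-[0,0,.0077]+Rb@np.r_[s,0]))
x0,y0=219,115
cv2.imwrite("pics/crop4.png",cv2.resize(im[y0:y0+45,x0:x0+120],None,fx=6,fy=6,interpolation=cv2.INTER_CUBIC))
```

```text
[ 0.56244715 -0.13550403  0.08024851] [ 3.14120051e+00 -2.92456034e-03 -2.41897222e-01] 7.15 [ 0.09327291 -0.73703914 -2.40357543]
[228.69843529 138.65342391] [225.33656444 136.78924796]
[329.31521453 138.45238061] [332.58029946 136.57456721]
```

View pics/crop4.png

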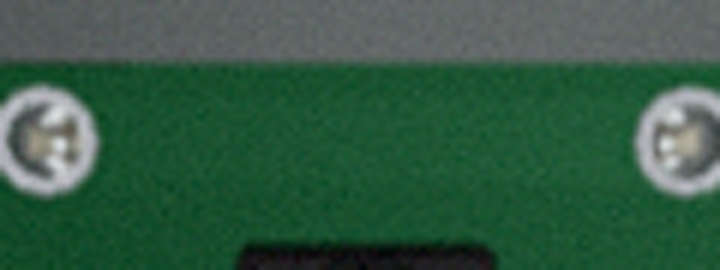

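Run:
```python
from h import *
o=get_obs();C=cam("wrist",o);p=o["tool_pos"];print(p,o["ee_rot"],o["qvel"].round(3))
h=np.array([(46,140),(689,141)])/6-.42+[219,115]
A,B=[ray(C,q,p[2]-.0077) for q in h];d=A-B;yaw=np.arctan2(-d[0],d[1]);c=(A+B)/2-.066*np.array([np.cos(yaw),np.sin(yaw),0])
print(np.linalg.norm(d),yaw,c,todelta(np.r_[np.array([.56043,-.13502])-c[:2],0]+p)[0])
```

```text
[ 0.56240564 -0.13555786  0.08022363] [ 3.14123054e+00 -2.92179779e-03 -2.42062168e-01] [-0.     0.001  0.003  0.002 -0.001  0.   ]
0.07603076880143302 -0.24204132551686058 [ 0.56142621 -0.13572355  0.07252363] [-0.11358089 -0.04442425 -0.00034795]
```

Request:
{"api": "step_arm", "payload": {
  "increments": "-0.1 -0.05 0.3 0 0 -0.003;0 0 0.4 0 0 0;0 0 0.4 0 0 0;0 0 0 0 0 0;0 0 0 0 0 0"
}}

```text
time: 7.7
tool_pos: [0.5603, -0.1344, 0.0672]
ee_rot: [3.142, 0.001, -0.239]
wrist_force: [-0.2, 0.2, -2.0]
width: 0.0294
```

Request:
{"api": "step_arm", "payload": {
  "increments": "0 0 0.3 0 0 0;0 0 0 0 0 0;0 0 0 0 0 0"
}}

```text
time: 8.0
tool_pos: [0.5605, -0.1345, 0.0645]
ee_rot: [3.142, 0.0, -0.239]
wrist_force: [0.1, 0.1, -3.0]
width: 0.0294
```

Request:
{"api": "step_arm", "payload": {
  "increments": "0 0 0.2 0 0 0;0 0 0 0 0 0;0 0 0 0 0 0"
}}

```text
time: 8.3
tool_pos: [0.5607, -0.1348, 0.0627]
ee_rot: [3.141, -0.001, -0.239]
wrist_force: [-0.5, -0.6, -1.8]
width: 0.0296
```

Request:
{"api": "step_arm", "payload": {
  "increments": "0.04 0.03 0.1 0 0 0;0 0 0 0 0 0;0 0 0 0 0 0"
}}

```text
time: 8.6
tool_pos: [0.561, -0.135, 0.0623]
ee_rot: [3.141, -0.001, -0.239]
wrist_force: [-1.3, 0.8, 2.3]
width: 0.0296
```

Request:
{"api": "step_arm", "payload": {
  "increments": "0 0 0.1 0 0 0;0 0 0 0 0 0;0 0 0 0 0 0"
}}

```text
time: 8.9
tool_pos: [0.5612, -0.135, 0.062]
ee_rot: [3.141, -0.001, -0.239]
wrist_force: [-2.4, 0.2, 5.4]
width: 0.0293
```

Request:
{"api": "step_arm", "payload": {
  "increments": "-0.02 0 0 0 0 0;0 0 0 0 0 0;0 0 0 0 0 0;0 0 0 0 0 0",
  "claw": -0.3
}}

```text
time: 9.3
tool_pos: [0.5607, -0.1348, 0.0602]
ee_rot: [-3.142, 0.0, -0.239]
wrist_force: [-0.4, -0.3, -0.2]
width: 0.0578
```

Request:
{"api": "step_arm", "payload": {
  "increments": "0 0 -2 0 0 0;0 0 -4 0 0 0;0 0 -4 0 0 0;-0.5 0 0 0 0 0;0 0 0 0 0 0"
}}

```text
time: 9.8
tool_pos: [0.5563, -0.1338, 0.1619]
ee_rot: [3.141, -0.003, -0.239]
wrist_force: [-0.7, -1.4, -0.0]
width: 0.0609
```

Request:
{"api": "step_arm", "payload": {
  "increments": "0 0 0 0 0 0;0 0 0 0 0 0",
  "claw": 1
}}

```text
time: 10.0
tool_pos: [0.5548, -0.1333, 0.1583]
ee_rot: [-3.141, 0.004, -0.239]
wrist_force: [-0.2, 0.0, -0.7]
width: 0.0486
```

Run:
```python
from h import *
o=get_obs();im=np.ascontiguousarray(snapshot("wrist")[:,:,::-1]);cv2.imwrite("pics/w5.png",im);np.save("w5.npy",[o["tool_pos"],o["ee_rot"]])
print(o["tool_pos"],o["ee_rot"],o["time"],o["wrist_force"])
x0,y0=200,100
cv2.imwrite("pics/crop5.png",cv2.resize(im[y0:y0+165,x0:x0+160],None,fx=3.6,fy=3.6,interpolation=cv2.INTER_CUBIC))
```

```text
[ 0.55479324 -0.13328723  0.15825589] [-3.14125526  0.00390283 -0.23920479] 10.0 [-0.17098966  0.02789819 -0.67418801]
```

View pics/crop5.png

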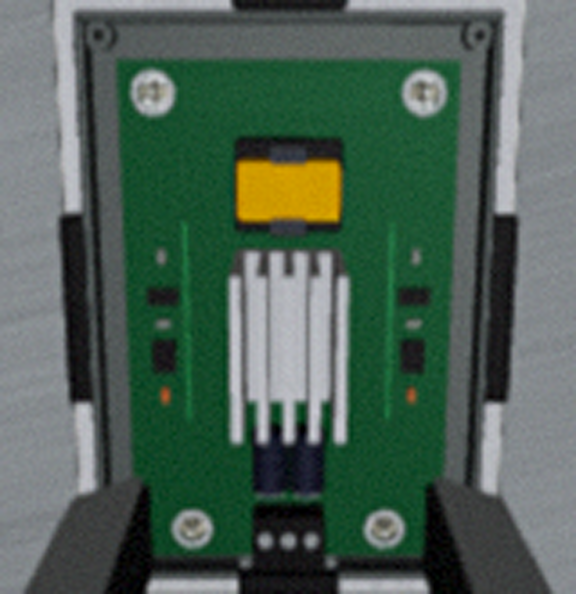

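The board lies on all four posts with the tips showing through the holes at crop (152,94), (424,93), (193,528) and (384,527). Terminals are at the gap end. Now I work out the press points.

Run:
```python
from h import *
p,r=np.load("w5.npy");C=cam("wrist",dict(tool_pos=p,ee_rot=r))
h=np.array([(152,94),(424,93),(193,528),(384,527)])/3.6-.36+[200,100]
b,e=fit(C,h);print("board top",b,e)
o=get_obs()
for s in SH:
    q=s-[np.sign(s[0])*.018,0];w=R.from_euler("z",-.239).as_matrix()[:2,:2]@q+[.5604,-.135]
    print(q,w.round(4),todelta(np.r_[w,.062])[0].round(2))
```

```text
board top [ 0.560062   -0.13497593  0.05361664 -0.23569327] 0.23437306678295045
[0.048 0.038] [ 0.616  -0.1094] [ 5.41 -3.77  9.62]
[ 0.048 -0.038] [ 0.598  -0.1833] [5.41 3.83 9.62]
[-0.048  0.03 ] [ 0.5209 -0.0945] [-4.19 -2.97  9.66]
[-0.048 -0.03 ] [ 0.5067 -0.1528] [-4.19  3.03  9.65]
```

Request:
{"api": "step_arm", "payload": {
  "increments": "2.7 -1.9 0 0 0 0;2.7 -1.9 0 0 0 0;0 0 4 0 0 0;0 0 4 0 0 0;0 0 1 0 0 0"
}}

```text
time: 10.55
tool_pos: [0.6131, -0.1082, 0.0632]
ee_rot: [-3.141, 0.013, -0.239]
wrist_force: [-0.2, 0.7, -1.0]
width: 0.0045
```

Request:
{"api": "step_arm", "payload": {
  "increments": "0 0 0 0 0 0;0 0 0 0 0 0;0 0 0 0 0 0"
}}

```text
time: 10.85
tool_pos: [0.619, -0.1102, 0.0736]
ee_rot: [3.141, -0.005, -0.239]
wrist_force: [0.4, -1.0, 0.0]
width: 0.0004
```

Request:
{"api": "step_arm", "payload": {
  "increments": "0 0 0 0 0 0;0 0 0 0 0 0;0 0 0 0 0 0"
}}

```text
time: 11.15
tool_pos: [0.6177, -0.1097, 0.0715]
ee_rot: [3.141, -0.002, -0.239]
wrist_force: [-0.8, -0.4, 0.1]
width: 0.0004
```

Request:
{"api": "step_arm", "payload": {
  "increments": "-0.1 0 0.4 0 0 0;0 0 0.4 0 0 0;0 0 0.4 0 0 0;0 0 0 0 0 0;0 0 0 0 0 0"
}}

```text
time: 11.65
tool_pos: [0.6161, -0.1092, 0.0581]
ee_rot: [3.142, 0.001, -0.239]
wrist_force: [-0.1, 0.3, 0.4]
width: 0.0006
```

Request:
{"api": "step_arm", "payload": {
  "increments": "0 0 0.2 0 0 0;0 0 0.15 0 0 0;0 0 0 0 0 0"
}}

```text
time: 11.95
tool_pos: [0.6162, -0.1093, 0.0548]
ee_rot: [3.142, 0.0, -0.239]
wrist_force: [-0.7, -0.1, 0.5]
width: 0.0008
```

Request:
{"api": "step_arm", "payload": {
  "increments": "0 0 0.1 0 0 0;0 0 0 0 0 0"
}}

```text
time: 12.15
tool_pos: [0.6163, -0.1093, 0.054]
ee_rot: [3.142, 0.0, -0.239]
wrist_force: [-0.0, -0.4, 0.1]
width: 0.0001
```

Request:
{"api": "step_arm", "payload": {
  "increments": "0 0 0.1 0 0 0;0 0 0 0 0 0"
}}

```text
time: 12.35
tool_pos: [0.6162, -0.1093, 0.0529]
ee_rot: [3.142, 0.0, -0.239]
wrist_force: [0.3, 0.3, 0.3]
width: 0.0006
```

Request:
{"api": "step_arm", "payload": {
  "increments": "0 0 0.08 0 0 0;0 0 0 0 0 0"
}}

```text
time: 12.55
tool_pos: [0.6162, -0.1093, 0.0522]
ee_rot: [3.142, 0.0, -0.239]
wrist_force: [0.2, -0.2, -0.1]
width: 0.0004
```

Request:
{"api": "step_arm", "payload": {
  "increments": "0 0 0.08 0 0 0;0 0 0 0 0 0"
}}

```text
time: 12.75
tool_pos: [0.6162, -0.1093, 0.0513]
ee_rot: [3.142, 0.0, -0.239]
wrist_force: [0.0, 0.2, -0.3]
width: 0.0005
```

Request:
{"api": "step_arm", "payload": {
  "increments": "0 0 0.08 0 0 0;0 0 0 0 0 0"
}}

```text
time: 12.95
tool_pos: [0.6162, -0.1093, 0.0505]
ee_rot: [3.142, 0.0, -0.239]
wrist_force: [-0.5, 0.1, 0.4]
width: 0.0005
```

Request:
{"api": "step_arm", "payload": {
  "increments": "0 0 0.08 0 0 0;0 0 0 0 0 0"
}}

```text
time: 13.15
tool_pos: [0.6162, -0.1093, 0.0497]
ee_rot: [3.142, 0.0, -0.239]
wrist_force: [-0.2, 0.8, -0.1]
width: 0.0005
```

Request:
{"api": "step_arm", "payload": {
  "increments": "0 0 0.08 0 0 0;0 0 0 0 0 0"
}}

```text
time: 13.35
tool_pos: [0.6162, -0.1093, 0.0489]
ee_rot: [3.142, 0.0, -0.239]
wrist_force: [-0.4, 0.1, 1.4]
width: 0.0007
```

Request:
{"api": "step_arm", "payload": {
  "increments": "0 0 0.08 0 0 0;0 0 0 0 0 0"
}}

```text
time: 13.55
tool_pos: [0.6162, -0.1093, 0.0481]
ee_rot: [3.142, 0.0, -0.239]
wrist_force: [-0.2, 0.4, -0.1]
width: 0.0005
```

Request:
{"api": "step_arm", "payload": {
  "increments": "0 0 0.08 0 0 0;0 0 0 0 0 0"
}}

```text
time: 13.75
tool_pos: [0.6162, -0.1093, 0.0473]
ee_rot: [3.142, 0.0, -0.239]
wrist_force: [0.5, 0.1, 0.6]
width: 0.0006
```

Request:
{"api": "step_arm", "payload": {
  "increments": "0 0 0.06 0 0 0;0 0 0 0 0 0"
}}

```text
time: 13.95
tool_pos: [0.6163, -0.1093, 0.0468]
ee_rot: [3.142, 0.0, -0.239]
wrist_force: [0.4, -0.1, -0.3]
width: 0.0004
```

Run:
```python
from h import *
o=get_obs();im=np.ascontiguousarray(snapshot("wrist")[:,:,::-1]);cv2.imwrite("pics/w6.png",im)
s=np.ascontiguousarray(snapshot("scene")[:,:,::-1]);cv2.imwrite("pics/s6.png",s)
u,v=proj(cam("scene"),o["tool_pos"]).astype(int);print(u,v,o["wrist_force"],proj(cam("wrist",o),o["tool_pos"]))
a=cv2.resize(im[90:290,180:380],(400,400),interpolation=cv2.INTER_CUBIC);b=cv2.resize(s[v-50:v+50,u-50:u+50],(400,400),interpolation=cv2.INTER_CUBIC)
cv2.imwrite("pics/crop6.png",np.hstack([a,b]))
```

```text
239 229 [ 0.42673516 -0.14306976 -0.30209443] [279.15196202 228.21957034]
```

View pics/crop6.png

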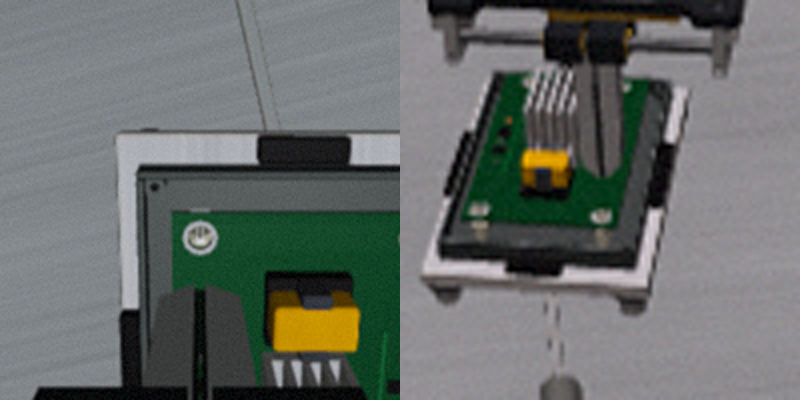

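Run:
```python
from h import *
S=cam("scene");T=cam("top")
o=get_obs();p=o["tool_pos"];W=cam("wrist",o)
Rb=R.from_euler("z",-.237).as_matrix()
for z in(.03,.042,.054):
    print(z,[proj(S,np.r_[.5602,-.135,z]+Rb@np.r_[s,0]).round(1) for s in SH])
for dz in(0,.01,.02):
    print("tip",dz,proj(S,p+[.008,0,dz]).round(1),proj(W,p+[.008,-.002,dz]).round(1))
im=cv2.imread("pics/s6.png")
cv2.imwrite("pics/crop7.png",cv2.resize(im[195:250,195:270],None,fx=10,fy=10,interpolation=cv2.INTER_CUBIC))
```

```text
0.03 [array([238.8, 239.5]), array([208.5, 237.8]), array([243.4, 206.8]), array([221.2, 205.7])]
0.042 [array([238.6, 235.8]), array([208.1, 234.1]), array([243.2, 203.3]), array([220.9, 202.2])]
0.054 [array([238.3, 232. ]), array([207.6, 230.4]), array([242.9, 199.6]), array([220.5, 198.5])]
tip 0 [239.9 231.8] [279.2 217.6]
tip 0.01 [239.6 228.6] [279.2 222.1]
tip 0.02 [239.4 225.5] [279.2 226.9]
```

View pics/crop7.png

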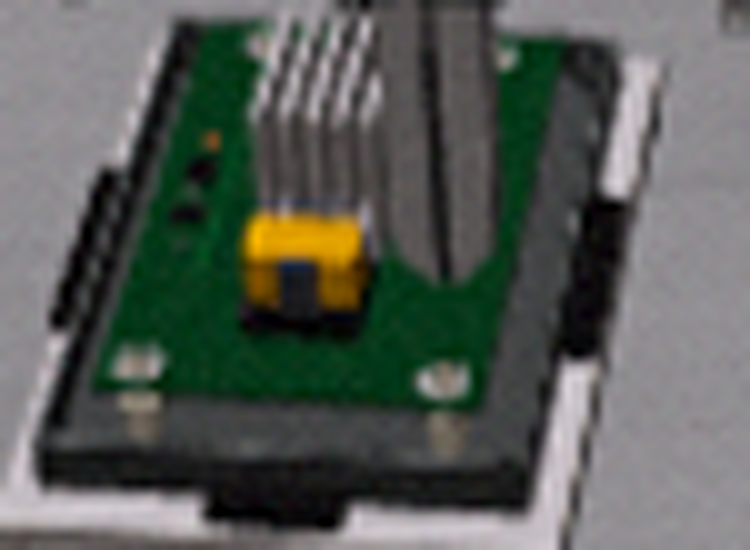

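The scene view shows the board correctly on its posts. The fingertips actually hover about 2 cm above where the reported TCP would put them, so there was no contact yet. The press must be found by force, with further descent in steps.

Request:
{"api": "step_arm", "payload": {
  "increments": "0 0 0.2 0 0 0;0 0 0.2 0 0 0;0 0 0.2 0 0 0;0 0 0.1 0 0 0;0 0 0 0 0 0"
}}

```text
time: 14.55
tool_pos: [0.6161, -0.1093, 0.0395]
ee_rot: [3.142, 0.001, -0.239]
wrist_force: [0.9, 0.4, 0.8]
width: 0.0006
```

Request:
{"api": "step_arm", "payload": {
  "increments": "0 0 0.08 0 0 0;0 0 0.08 0 0 0;0 0 0 0 0 0"
}}

```text
time: 14.85
tool_pos: [0.6163, -0.1093, 0.0382]
ee_rot: [3.142, 0.0, -0.239]
wrist_force: [0.7, 0.2, -0.3]
width: 0.0003
```

Request:
{"api": "step_arm", "payload": {
  "increments": "0 0 0.08 0 0 0;0 0 0.08 0 0 0;0 0 0 0 0 0"
}}

```text
time: 15.15
tool_pos: [0.6162, -0.1093, 0.0365]
ee_rot: [3.142, 0.0, -0.239]
wrist_force: [0.1, 0.2, 0.8]
width: 0.0002
```

Request:
{"api": "step_arm", "payload": {
  "increments": "0 0 0.08 0 0 0;0 0 0.08 0 0 0;0 0 0 0 0 0"
}}

```text
time: 15.45
tool_pos: [0.6162, -0.1093, 0.0349]
ee_rot: [3.142, 0.0, -0.239]
wrist_force: [0.3, 1.1, 0.1]
width: 0.0001
```

Request:
{"api": "step_arm", "payload": {
  "increments": "0 0 0.08 0 0 0;0 0 0.04 0 0 0;0 0 0 0 0 0"
}}

```text
time: 15.75
tool_pos: [0.6163, -0.1093, 0.0338]
ee_rot: [3.141, 0.0, -0.239]
wrist_force: [0.1, -0.3, -0.3]
width: 0.0007
```

Request:
{"api": "step_arm", "payload": {
  "increments": "0 0 0.08 0 0 0;0 0 0 0 0 0"
}}

```text
time: 15.95
tool_pos: [0.6162, -0.1093, 0.033]
ee_rot: [3.142, 0.0, -0.239]
wrist_force: [0.1, -0.3, 0.4]
width: 0.0004
```

Request:
{"api": "step_arm", "payload": {
  "increments": "0 0 0.08 0 0 0;0 0 0 0 0 0"
}}

```text
time: 16.15
tool_pos: [0.6162, -0.1093, 0.0322]
ee_rot: [3.142, 0.0, -0.239]
wrist_force: [-0.2, 0.4, -0.5]
width: 0.0005
```

Request:
{"api": "step_arm", "payload": {
  "increments": "0 0 0.08 0 0 0;0 0 0 0 0 0"
}}

```text
time: 16.35
tool_pos: [0.6162, -0.1093, 0.0313]
ee_rot: [3.142, 0.0, -0.239]
wrist_force: [-0.3, -0.2, 0.2]
width: 0.0002
```

Request:
{"api": "step_arm", "payload": {
  "increments": "0 0 0.08 0 0 0;0 0 0 0 0 0"
}}

```text
time: 16.55
tool_pos: [0.6162, -0.1093, 0.0305]
ee_rot: [3.142, 0.0, -0.239]
wrist_force: [-0.4, -0.5, 0.0]
width: 0.0003
```

Request:
{"api": "step_arm", "payload": {
  "increments": "0 0 0.08 0 0 0;0 0 0 0 0 0"
}}

```text
time: 16.75
tool_pos: [0.6162, -0.1093, 0.0298]
ee_rot: [3.142, 0.0, -0.239]
wrist_force: [-0.3, 0.6, -0.3]
width: 0.0004
```

Request:
{"api": "step_arm", "payload": {
  "increments": "0 0 0.08 0 0 0;0 0 0 0 0 0"
}}

```text
time: 16.95
tool_pos: [0.6162, -0.1093, 0.0289]
ee_rot: [3.142, 0.0, -0.239]
wrist_force: [0.2, 0.8, -0.5]
width: 0.0006
```

Run:
```python
from h import *
o=get_obs();s=np.ascontiguousarray(snapshot("scene")[:,:,::-1]);w=np.ascontiguousarray(snapshot("wrist")[:,:,::-1])
cv2.imwrite("pics/s7.png",s);cv2.imwrite("pics/w7.png",w)
for n,a in(("s6",cv2.imread("pics/s6.png")),("s7",s)):
    for u in(235,237,240,242):
        c=a[200:250,u].astype(int);print(n,u,[int(x[1]-x[2]) for x in c[8:42]])
for n in("w6","w7"):
    a=cv2.imread(f"pics/{n}.png").astype(int)
    for u in(266,272,286,292): print(n,u,[int(x[1]-x[2]) for x in a[215:250,u]])
```

```text
s6 235 [-4, -3, -3, -7, -3, -7, -2, -6, -3, -2, -8, -5, 3, 29, 47, 53, 49, 57, 55, 53, 49, 47, 53, 50, 53, 55, 44, 27, 4, -1, 0, 0, 0, 3]
s6 237 [-6, -7, -3, -1, -3, 0, -4, -8, -4, -5, -6, -5, -4, -2, 16, 42, 52, 53, 49, 43, 49, 53, 46, 44, 3, -2, 22, 35, 5, -2, 0, 1, 2, 3]
s6 240 [-4, -2, -5, -4, -4, -4, -1, -2, -4, -3, -6, -2, -1, -6, 1, 23, 52, 51, 52, 52, 52, 52, 50, 17, -5, -8, 5, 36, 6, -13, -5, -10, -4, 0]
s6 242 [-3, -6, -6, -6, -6, -4, -5, -4, -2, -2, -5, -4, -5, 10, 36, 55, 49, 51, 52, 53, 48, 55, 52, 53, 50, 46, 49, 34, 11, 1, 3, 1, 2, 2]
s7 235 [-7, -3, -6, -5, -5, -4, -5, 1, -4, -1, -8, -1, -9, -6, -4, -7, -7, -5, 15, 51, 52, 57, 55, 54, 52, 53, 45, 29, 7, -2, -1, 1, 2, 5]
s7 237 [-5, -6, -2, 0, -6, -3, -3, -5, -3, -5, -2, -3, -5, -4, -4, -3, -2, -6, -5, 5, 32, 52, 53, 41, 1, -3, 24, 42, 3, -2, -2, -3, 2, 1]
s7 240 [-8, -6, -2, -8, -2, -8, -4, -7, -5, 1, -5, -5, -5, -5, -5, 1, -1, 1, -1, -3, 13, 50, 49, 15, -6, -9, 5, 38, 2, -10, -10, -7, -5, -1]
s7 242 [-2, -2, -7, -6, -5, -5, -5, -7, -2, -5, -6, -8, -4, -4, -4, -4, -6, -7, -4, 10, 37, 56, 52, 52, 51, 48, 47, 34, 11, 2,
[... 393 characters left out ...]
6, 4, 5, -1, 0, 3, 3, 1, 3]
w6 292 [51, 51, 56, 52, 54, 53, 54, 54, 58, 58, 55, 53, 51, 45, 51, 51, 54, 59, 55, 47, 22, 5, 2, 5, 3, 1, 0, -2, 4, -4, 3, 4, 0, -1, 2]
w7 266 [63, 59, 50, 52, 55, 59, 56, 57, 59, 58, 58, 55, 56, 58, 55, 53, 54, 53, 56, 50, 36, 11, 0, 4, 2, 2, -1, 0, 4, 2, 1, -1, 4, 3, 4]
w7 272 [2, 2, 1, 0, 7, 0, 11, 25, 45, 54, 53, 55, 53, 54, 57, 56, 58, 50, 29, 9, -4, -1, -2, 3, 2, 2, 1, -2, -1, 5, -1, 2, 2, -2, -3]
w7 286 [-1, 4, 10, 7, 1, 2, 1, 7, 29, 45, 53, 53, 59, 56, 51, 54, 55, 47, 16, 1, -3, 3, 0, 3, 1, 2, 3, 3, 2, 3, 1, 2, 1, 5, -2]
w7 292 [58, 54, 57, 53, 53, 52, 60, 54, 53, 53, 52, 56, 51, 60, 57, 54, 53, 56, 52, 46, 25, 3, 2, -2, -2, 4, 5, 4, 3, -3, 0, 4, 6, 1, 3]
```

Request:
{"api": "step_arm", "payload": {
  "increments": "0 0 0.08 0 0 0;0 0 0 0 0 0"
}}

```text
time: 17.25
tool_pos: [0.6162, -0.1093, 0.0281]
ee_rot: [3.142, 0.0, -0.239]
wrist_force: [-0.4, 0.2, 0.4]
width: 0.0004
```

Request:
{"api": "step_arm", "payload": {
  "increments": "0 0 0.08 0 0 0;0 0 0 0 0 0"
}}

```text
time: 17.45
tool_pos: [0.6162, -0.1093, 0.0273]
ee_rot: [3.141, 0.0, -0.239]
wrist_force: [-0.8, 0.5, -0.5]
width: 0.0004
```

Request:
{"api": "step_arm", "payload": {
  "increments": "0 0 0.08 0 0 0;0 0 0 0 0 0"
}}

```text
time: 17.65
tool_pos: [0.6162, -0.1093, 0.0265]
ee_rot: [3.142, 0.0, -0.239]
wrist_force: [-0.1, 0.8, 0.3]
width: 0.0006
```

Request:
{"api": "step_arm", "payload": {
  "increments": "0 0 0.08 0 0 0;0 0 0 0 0 0"
}}

```text
time: 17.85
tool_pos: [0.6162, -0.1093, 0.0257]
ee_rot: [3.142, 0.0, -0.239]
wrist_force: [-0.8, 0.2, -0.9]
width: 0.0006
```

Request:
{"api": "step_arm", "payload": {
  "increments": "0 0 0.08 0 0 0;0 0 0 0 0 0"
}}

```text
time: 18.05
tool_pos: [0.6162, -0.1093, 0.0249]
ee_rot: [3.142, 0.0, -0.239]
wrist_force: [0.1, -0.5, 0.1]
width: 0.0002
```

Request:
{"api": "step_arm", "payload": {
  "increments": "0 0 0.08 0 0 0;0 0 0 0 0 0"
}}

```text
time: 18.25
tool_pos: [0.6162, -0.1093, 0.0241]
ee_rot: [3.142, 0.0, -0.239]
wrist_force: [0.9, -0.5, 0.2]
width: 0.0001
```

Request:
{"api": "step_arm", "payload": {
  "increments": "0 0 0.08 0 0 0;0 0 0 0 0 0"
}}

```text
time: 18.45
tool_pos: [0.6162, -0.1093, 0.0233]
ee_rot: [3.142, 0.0, -0.239]
wrist_force: [-0.1, -0.1, -1.1]
width: 0.0002
```

Request:
{"api": "step_arm", "payload": {
  "increments": "0 0 0.08 0 0 0;0 0 0 0 0 0"
}}

```text
time: 18.65
tool_pos: [0.6164, -0.1093, 0.023]
ee_rot: [3.141, -0.0, -0.239]
wrist_force: [-0.7, 0.3, 0.6]
width: 0.0005
```

Request:
{"api": "step_arm", "payload": {
  "increments": "0 0 0.08 0 0 0;0 0 0 0 0 0"
}}

```text
time: 18.85
tool_pos: [0.6165, -0.1093, 0.0225]
ee_rot: [3.142, -0.001, -0.239]
wrist_force: [-1.2, 0.7, 4.1]
width: 0.0005
```

Run:
```python
from h import *
s=np.ascontiguousarray(snapshot("scene")[:,:,::-1]);w=np.ascontiguousarray(snapshot("wrist")[:,:,::-1])
cv2.imwrite("pics/s8.png",s);cv2.imwrite("pics/w8.png",w);s=s.astype(int)
for u in(235,237,240,242): print(u,[int(x[1]-x[2]) for x in s[218:242,u]])
a=w.astype(int)
for u in(266,272,286,292): print(u,[int(x[1]-x[2]) for x in a[205:250,u]])
cv2.imwrite("pics/crop8.png",np.hstack([cv2.resize(cv2.imread("pics/s8.png")[200:245,205:255],(400,360),interpolation=cv2.INTER_CUBIC),cv2.resize(w[180:270,230:330],(400,360),interpolation=cv2.INTER_CUBIC)]))
```

```text
235 [-2, -2, -10, -8, -4, -9, -4, -5, -7, 4, 26, 50, 52, 52, 50, 53, 52, 39, 8, -1, 0, 3, 3, 1]
237 [-2, -7, -4, -1, 0, -3, -2, -3, 0, -3, -6, 7, 42, 45, 20, 10, 21, 42, 2, -4, 0, 2, 2, 3]
240 [-3, -8, -4, -4, -6, -1, -1, -2, -3, -4, -6, -2, 13, 26, 9, -3, 8, 41, 3, -6, -10, -6, -2, -2]
242 [-3, -2, -9, -2, -8, -3, -7, -2, -2, -4, -5, 9, 37, 53, 48, 53, 53, 40, 15, 5, 4, 5, 5, 2]
266 [20, 49, 54, 58, 59, 62, 59, 54, 60, 57, 51, 54, 55, 53, 60, 55, 57, 55, 55, 54, 59, 57, 56, 53, 52, 55, 52, 52, 58, 49, 35, 11, 3, -1, 7, 0, 2, -1, 4, 0, 2, -2, 0, 4, 2]
272 [18, 45, 52, 57, 56, 59, 56, 45, 23, 5, 4, -1, 2, 4, 0, -2, 3, 3, 0, 3, 21, 36, 54, 51, 54, 55, 55, 56, 26, 11, -1, 2, -1, 2, -1, 2, 4, 1, 0, 1, -1, 3, 5, 1, 4]
286 [20, 42, 55, 62, 53, 55, 49, 24, 8, 4, 1, 5, 1, -1, 4, 3, 6, 8, 5, 3, 8, 16, 29, 45, 53, 57, 60, 43, 18, 6, -2, -4, 4, 2, 2, 0, 3, 1, 6, 4, 2, 4, 4, 4, 4]
292 [14, 44, 55, 53, 57, 57, 49, 61, 52, 57, 51, 54, 58, 57, 56, 54, 58, 60, 51, 53, 52, 62, 54, 51, 54, 54, 59, 56, 51, 51, 23, 4, 5, 0, 6, -2, 2, 0, 5, 2, 2, 3, 2, 1, 4]
```

View pics/crop8.png

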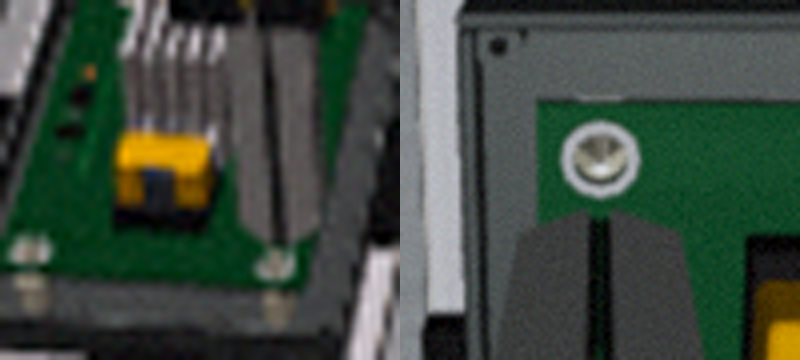

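Contact is now found at a reading of about 0.023 with 4 N, with the fingertips just inboard of hole 1. I press gently by force.

Request:
{"api": "step_arm", "payload": {
  "increments": "0 0 0.08 0 0 0;0 0 0 0 0 0"
}}

```text
time: 19.15
tool_pos: [0.6166, -0.1094, 0.022]
ee_rot: [3.141, -0.001, -0.239]
wrist_force: [-2.7, 0.6, 6.0]
width: 0.0009
```

Request:
{"api": "step_arm", "payload": {
  "increments": "0 0 0.08 0 0 0;0 0 0 0 0 0"
}}

```text
time: 19.35
tool_pos: [0.6168, -0.1094, 0.0209]
ee_rot: [3.142, -0.001, -0.239]
wrist_force: [0.1, 0.3, 3.9]
width: 0.0006
```

Request:
{"api": "step_arm", "payload": {
  "increments": "0 0 0.08 0 0 0;0 0 0 0 0 0"
}}

```text
time: 19.55
tool_pos: [0.6168, -0.1094, 0.0203]
ee_rot: [3.142, -0.001, -0.239]
wrist_force: [-1.6, 1.4, 6.2]
width: 0.0004
```

Request:
{"api": "step_arm", "payload": {
  "increments": "0 0 0.06 0 0 0;0 0 0 0 0 0"
}}

```text
time: 19.75
tool_pos: [0.6169, -0.1094, 0.02]
ee_rot: [3.142, -0.002, -0.239]
wrist_force: [-2.4, 0.2, 6.4]
width: 0.0006
```

Request:
{"api": "step_arm", "payload": {
  "increments": "0 0 0.06 0 0 0;0 0 0 0 0 0"
}}

```text
time: 19.95
tool_pos: [0.6169, -0.1094, 0.0197]
ee_rot: [3.142, -0.002, -0.239]
wrist_force: [-2.6, 0.3, 8.3]
width: 0.0004
```

Request:
{"api": "step_arm", "payload": {
  "increments": "0 0 0.06 0 0 0;0 0 0 0 0 0"
}}

```text
time: 20.15
tool_pos: [0.617, -0.1095, 0.0194]
ee_rot: [3.141, -0.002, -0.239]
wrist_force: [-2.9, 0.9, 8.2]
width: 0.0004
```

Request:
{"api": "step_arm", "payload": {
  "increments": "0 0 0.06 0 0 0;0 0 0 0 0 0"
}}

```text
time: 20.35
tool_pos: [0.617, -0.1094, 0.019]
ee_rot: [3.142, -0.002, -0.239]
wrist_force: [-1.9, 1.4, 9.2]
width: 0.0006
```

Request:
{"api": "step_arm", "payload": {
  "increments": "0 0 0.08 0 0 0;0 0 0 0 0 0"
}}

```text
time: 20.55
tool_pos: [0.6171, -0.1094, 0.0188]
ee_rot: [3.142, -0.002, -0.239]
wrist_force: [-3.6, 0.6, 11.7]
width: 0.0004
```

Request:
{"api": "step_arm", "payload": {
  "increments": "0 0 0.08 0 0 0;0 0 0 0 0 0"
}}

```text
time: 20.75
tool_pos: [0.6171, -0.1094, 0.0186]
ee_rot: [3.142, -0.003, -0.239]
wrist_force: [-3.8, 1.1, 13.6]
width: 0.0005
```

Request:
{"api": "step_arm", "payload": {
  "increments": "0 0 0.08 0 0 0;0 0 0 0 0 0"
}}

```text
time: 20.95
tool_pos: [0.6172, -0.1094, 0.0184]
ee_rot: [3.141, -0.003, -0.239]
wrist_force: [-5.3, 1.5, 14.6]
width: 0.0001
```

Request:
{"api": "step_arm", "payload": {
  "increments": "0 0 0.08 0 0 0;0 0 0 0 0 0"
}}

```text
time: 21.15
tool_pos: [0.6172, -0.1094, 0.0182]
ee_rot: [3.141, -0.003, -0.239]
wrist_force: [-5.8, 0.9, 17.9]
width: 0.0001
```

Request:
{"api": "step_arm", "payload": {
  "increments": "-0.02 0 0.05 0 0 0;0 0 0 0 0 0"
}}

```text
time: 21.35
tool_pos: [0.6172, -0.1094, 0.0182]
ee_rot: [3.141, -0.004, -0.239]
wrist_force: [-5.3, 1.8, 19.2]
width: 0.0006
```

Request:
{"api": "step_arm", "payload": {
  "increments": "-0.02 0 0.05 0 0 0;0 0 0 0 0 0"
}}

```text
time: 21.55
tool_pos: [0.6173, -0.1094, 0.0181]
ee_rot: [3.141, -0.004, -0.239]
wrist_force: [-6.1, 1.6, 20.6]
width: 0.0006
```

Request:
{"api": "step_arm", "payload": {
  "increments": "0 0 0.05 0 0 0;0 0 0 0 0 0"
}}

```text
time: 21.75
tool_pos: [0.6173, -0.1094, 0.018]
ee_rot: [3.141, -0.004, -0.239]
wrist_force: [-6.6, 1.1, 20.8]
width: 0.0002
```

Request:
{"api": "step_arm", "payload": {
  "increments": "-0.02 0 0.05 0 0 0;0 0 0 0 0 0"
}}

```text
time: 21.95
tool_pos: [0.6173, -0.1094, 0.0179]
ee_rot: [3.141, -0.005, -0.239]
wrist_force: [-7.0, 2.7, 23.0]
width: 0.0004
```

Request:
{"api": "step_arm", "payload": {
  "increments": "-0.02 0 0.05 0 0 0;0 0 0 0 0 0"
}}

```text
time: 22.15
tool_pos: [0.6173, -0.1094, 0.0179]
ee_rot: [3.141, -0.006, -0.239]
wrist_force: [-8.1, 2.5, 24.2]
width: 0.0005
```

Run:
```python
from h import *
w=snapshot("wrist")[:,:,::-1].copy();cv2.imwrite("pics/w9.png",w)
f=np.array([get_obs()["wrist_force"] for _ in range(3)]);print(f,get_obs()["tool_pos"])
C=cam("wrist")
for n in("w8","w9"):
    a=cv2.imread(f"pics/{n}.png");print(n)
    for v in range(208,230,1): print(v,a[v,266:294,1].tolist())
```

```text
[[-7.15556833  2.97177027 23.40226612]
 [-7.15556833  2.97177027 23.40226612]
 [-7.15556833  2.97177027 23.40226612]] [ 0.61733388 -0.10942145  0.01791374]
w8
208 [71, 72, 83, 76, 77, 78, 74, 74, 75, 77, 77, 77, 71, 73, 72, 76, 76, 78, 73, 74, 78, 73, 71, 72, 74, 76, 78, 76]
209 [72, 79, 72, 79, 78, 74, 75, 77, 80, 77, 72, 72, 83, 81, 78, 81, 68, 68, 79, 72, 80, 74, 74, 77, 78, 73, 73, 77]
210 [82, 71, 71, 78, 75, 79, 77, 73, 74, 75, 86, 98, 118, 121, 133, 114, 104, 85, 76, 74, 73, 71, 78, 68, 70, 73, 74, 73]
211 [74, 80, 78, 80, 70, 76, 71, 72, 94, 115, 144, 151, 164, 169, 175, 165, 160, 149, 127, 98, 75, 70, 77, 73, 74, 72, 80, 73]
212 [70, 72, 72, 74, 77, 66, 77, 93, 136, 160, 170, 173, 176, 176, 172, 175, 171, 182, 168, 143, 112, 85, 70, 74, 77, 73, 78, 79]
213 [74, 76, 80, 79, 75, 77, 97, 146, 166, 181, 170, 154, 154, 147, 143, 143, 152, 166, 180, 177, 157, 117, 88, 79, 80, 77, 76, 78]
214 [72, 74, 74, 73, 77, 98, 142, 168, 174, 165, 132, 108, 106, 111, 113, 114, 115, 119, 151, 175, 176, 159, 123, 88, 71, 78, 75, 76]
215 [71, 79, 80, 73, 83, 134, 175, 177, 153, 122, 98, 77, 86, 
[... 4072 characters left out ...]
, 146, 161, 165, 171, 173, 170, 143, 103, 70, 72, 74, 74]
225 [66, 69, 65, 71, 66, 79, 119, 137, 168, 172, 167, 148, 156, 201, 205, 173, 145, 161, 177, 175, 168, 139, 109, 74, 67, 74, 73, 76]
226 [68, 62, 69, 67, 70, 68, 85, 128, 171, 179, 176, 167, 166, 203, 206, 187, 167, 180, 178, 171, 141, 99, 79, 68, 74, 71, 71, 71]
227 [65, 70, 68, 69, 69, 67, 68, 88, 124, 156, 167, 175, 176, 189, 189, 189, 173, 173, 169, 143, 102, 73, 66, 75, 73, 71, 69, 76]
228 [67, 73, 67, 64, 71, 66, 68, 65, 82, 97, 110, 132, 155, 169, 173, 169, 147, 133, 117, 93, 72, 66, 70, 67, 74, 71, 68, 68]
229 [68, 65, 67, 63, 73, 68, 68, 66, 65, 67, 74, 81, 104, 112, 118, 110, 100, 86, 79, 66, 69, 66, 65, 68, 69, 68, 69, 69]
```

Numbers show the post 1 barbs now overlying the hole's ring (rows 217-219), so it clicked. The hard stop was felt at reading 0.018 with 24 N. On to post 2.

Request:
{"api": "step_arm", "payload": {
  "increments": "0 0 -2 0 0 0;0 0 -3 0 0 0;0.05 2.6 0 0 0 0;0 2.6 0 0 0 0;0 2.4 0 0 0 0"
}}

```text
time: 22.7
tool_pos: [0.5976, -0.1838, 0.0605]
ee_rot: [3.141, 0.001, -0.239]
wrist_force: [-0.1, -0.3, -0.4]
width: 0.0005
```

Request:
{"api": "step_arm", "payload": {
  "increments": "0 0 1 0 0 0;0 0 1 0 0 0;0 0 0.5 0 0 0;0 0 0 0 0 0;0 0 0 0 0 0"
}}

```text
time: 23.2
tool_pos: [0.5981, -0.1821, 0.0359]
ee_rot: [-3.141, 0.001, -0.238]
wrist_force: [0.1, -0.1, 0.5]
width: 0.0009
```

Request:
{"api": "step_arm", "payload": {
  "increments": "0 0.1 0.35 0 0 0;0 0 0.35 0 0 0;0 0 0 0 0 0"
}}

```text
time: 23.5
tool_pos: [0.5975, -0.1838, 0.0288]
ee_rot: [-3.142, 0.001, -0.239]
wrist_force: [-0.2, -0.3, -0.8]
width: 0.0004
```

Request:
{"api": "step_arm", "payload": {
  "increments": "0 0 0.2 0 0 0;0 0 0 0 0 0"
}}

```text
time: 23.7
tool_pos: [0.5976, -0.184, 0.0272]
ee_rot: [3.142, 0.0, -0.239]
wrist_force: [-0.2, 0.4, 0.2]
width: 0.0003
```

Request:
{"api": "step_arm", "payload": {
  "increments": "0 0 0.2 0 0 0;0 0 0 0 0 0"
}}

```text
time: 23.9
tool_pos: [0.5976, -0.184, 0.0251]
ee_rot: [-3.142, 0.0, -0.239]
wrist_force: [0.1, 1.0, 0.2]
width: 0.0003
```

Request:
{"api": "step_arm", "payload": {
  "increments": "0 0 0.15 0 0 0;0 0 0 0 0 0"
}}

```text
time: 24.1
tool_pos: [0.5977, -0.184, 0.0236]
ee_rot: [3.142, 0.0, -0.239]
wrist_force: [1.1, -0.1, -0.8]
width: 0.0004
```

Request:
{"api": "step_arm", "payload": {
  "increments": "0 0 0.12 0 0 0;0 0 0 0 0 0"
}}

```text
time: 24.3
tool_pos: [0.5979, -0.1841, 0.023]
ee_rot: [3.141, -0.0, -0.239]
wrist_force: [-0.9, 0.1, 1.8]
width: 0.0006
```

Request:
{"api": "step_arm", "payload": {
  "increments": "0 0 0.1 0 0 0;0 0 0 0 0 0"
}}

```text
time: 24.5
tool_pos: [0.5979, -0.1842, 0.0222]
ee_rot: [3.141, -0.001, -0.239]
wrist_force: [-1.0, -0.3, 4.8]
width: 0.0005
```

Request:
{"api": "step_arm", "payload": {
  "increments": "0 0 0.1 0 0 0;0 0 0 0 0 0"
}}

```text
time: 24.7
tool_pos: [0.598, -0.1842, 0.0209]
ee_rot: [3.141, -0.001, -0.239]
wrist_force: [-1.4, -0.3, 2.5]
width: 0.0003
```

Request:
{"api": "step_arm", "payload": {
  "increments": "0 0 0.1 0 0 0;0 0 0 0 0 0"
}}

```text
time: 24.9
tool_pos: [0.5981, -0.1843, 0.0204]
ee_rot: [3.141, -0.001, -0.239]
wrist_force: [-2.1, -0.1, 4.7]
width: 0.0007
```

Request:
{"api": "step_arm", "payload": {
  "increments": "0 0 0.1 0 0 0;0 0 0 0 0 0"
}}

```text
time: 25.1
tool_pos: [0.5982, -0.1844, 0.0199]
ee_rot: [3.141, -0.001, -0.239]
wrist_force: [-2.6, 0.0, 7.6]
width: 0.0007
```

Request:
{"api": "step_arm", "payload": {
  "increments": "0 0 0.1 0 0 0;0 0 0 0 0 0"
}}

```text
time: 25.3
tool_pos: [0.5982, -0.1844, 0.0192]
ee_rot: [3.141, -0.001, -0.239]
wrist_force: [-3.0, 0.5, 7.2]
width: 0.0001
```

Request:
{"api": "step_arm", "payload": {
  "increments": "0 0 0.1 0 0 0;0 0 0 0 0 0"
}}

```text
time: 25.5
tool_pos: [0.5983, -0.1844, 0.0191]
ee_rot: [3.141, -0.002, -0.239]
wrist_force: [-2.9, 0.6, 10.8]
width: 0.0003
```

Request:
{"api": "step_arm", "payload": {
  "increments": "-0.02 0 0.1 0 0 0;0 0 0 0 0 0"
}}

```text
time: 25.7
tool_pos: [0.5983, -0.1844, 0.0186]
ee_rot: [3.141, -0.003, -0.239]
wrist_force: [-3.9, 0.6, 12.8]
width: 0.0004
```

Request:
{"api": "step_arm", "payload": {
  "increments": "0 0 0.1 0 0 0;0 0 0 0 0 0"
}}

```text
time: 25.9
tool_pos: [0.5984, -0.1844, 0.0183]
ee_rot: [3.141, -0.003, -0.239]
wrist_force: [-5.2, 1.5, 15.2]
width: 0.0003
```

Request:
{"api": "step_arm", "payload": {
  "increments": "0 0 0.08 0 0 0;0 0 0 0 0 0"
}}

```text
time: 26.1
tool_pos: [0.5984, -0.1845, 0.0182]
ee_rot: [3.141, -0.003, -0.239]
wrist_force: [-5.9, 1.9, 17.1]
width: 0.0006
```

Request:
{"api": "step_arm", "payload": {
  "increments": "-0.02 0 0.08 0 0 0;0 0 0 0 0 0"
}}

```text
time: 26.3
tool_pos: [0.5984, -0.1845, 0.0181]
ee_rot: [3.141, -0.004, -0.239]
wrist_force: [-5.6, 1.7, 18.1]
width: 0.0006
```

Request:
{"api": "step_arm", "payload": {
  "increments": "0 0 0.06 0 0 0;0 0 0 0 0 0"
}}

```text
time: 26.5
tool_pos: [0.5984, -0.1845, 0.018]
ee_rot: [3.141, -0.004, -0.239]
wrist_force: [-7.5, 1.9, 20.2]
width: 0.0007
```

```bash
cat > chk.py <<'E'
from h import *
import sys
w=snapshot("wrist")[:,:,::-1].copy();cv2.imwrite(f"pics/{sys.argv[1]}.png",w)
r=w[195:235,245:315,1].astype(int)
print(get_obs()["wrist_force"],get_obs()["tool_pos"],get_obs()["time"])
for v in range(208,229,2): print(v,w[v,266:294,1].tolist())
E
python3 chk.py w10
```

```text
[-6.6366156   1.98860251 21.20477982] [ 0.5984521  -0.18451868  0.01806673] 26.55
208 [77, 82, 77, 83, 76, 80, 74, 78, 78, 73, 84, 89, 87, 82, 76, 80, 84, 73, 83, 86, 82, 82, 80, 86, 86, 80, 84, 81]
210 [78, 84, 84, 79, 74, 73, 97, 119, 124, 152, 164, 167, 168, 163, 155, 140, 119, 100, 84, 81, 85, 86, 87, 86, 84, 90, 85, 85]
212 [78, 82, 81, 73, 94, 130, 163, 174, 175, 193, 195, 188, 195, 195, 193, 179, 178, 175, 145, 105, 87, 76, 82, 83, 86, 80, 78, 89]
214 [84, 84, 83, 122, 164, 177, 188, 190, 195, 209, 182, 120, 115, 166, 201, 203, 197, 185, 183, 167, 133, 88, 82, 82, 85, 79, 86, 82]
216 [81, 73, 90, 139, 158, 169, 172, 115, 89, 105, 141, 107, 111, 144, 113, 83, 101, 137, 156, 157, 153, 119, 88, 83, 81, 84, 83, 88]
218 [77, 92, 130, 139, 126, 100, 86, 73, 84, 101, 137, 115, 119, 149, 103, 77, 80, 84, 111, 131, 156, 149, 102, 80, 84, 88, 81, 83]
220 [81, 89, 126, 141, 145, 136, 131, 117, 93, 103, 137, 112, 117, 145, 109, 100, 123, 149, 166, 170, 165, 137, 98, 83, 87, 83, 85, 87]
222 [78, 75, 92, 139, 146, 139, 141, 144, 144, 155, 146, 119, 124, 152, 169, 166, 170, 168, 170, 167, 159, 107, 81, 80, 85, 82, 77, 81]
224 [79, 77, 76, 105, 139, 165, 172, 164, 158, 143, 148, 196, 195, 146, 168, 174, 177, 176, 169, 143, 105, 82, 82, 78, 79, 84, 80, 87]
226 [81, 80, 81, 83, 78, 106, 149, 176, 170, 174, 183, 192, 192, 176, 173, 177, 168, 143, 108, 78, 77, 82, 83, 85, 87, 78, 83, 78]
228 [83, 76, 75, 71, 70, 75, 83, 90, 96, 103, 127, 129, 133, 118, 107, 94, 86, 80, 81, 79, 83, 76, 78, 80, 83, 84, 85, 84]
```

Post 2 shows the same barb-over-ring pattern at 21 N. Next is post 4, on the same side.

Request:
{"api": "step_arm", "payload": {
  "increments": "0 0 -1.5 0 0 0;0 0 -1.5 0 0 0;-3.2 -0.3 0 0 0 0;-3.2 -0.3 0 0 0 0;-3.1 -0.2 0 0 0 0"
}}

```text
time: 27.05
tool_pos: [0.5058, -0.1531, 0.042]
ee_rot: [-3.141, 0.001, -0.239]
wrist_force: [-0.0, -0.4, 0.2]
width: 0.0008
```

Request:
{"api": "step_arm", "payload": {
  "increments": "0 0 0 0 0 0;0 0 0 0 0 0;0 0 0.5 0 0 0;0 0 0.5 0 0 0;0 0 0 0 0 0"
}}

```text
time: 27.55
tool_pos: [0.5068, -0.1536, 0.0311]
ee_rot: [-3.141, 0.002, -0.239]
wrist_force: [-0.1, -0.1, 0.1]
width: 0.0008
```

Run:
```python
from h import *
print(todelta([.5067,-.1528,.025])[0].round(2),get_obs()["tool_pos"],get_obs()["wrist_force"])
```

```text
[-0.03 -0.08  0.61] [ 0.50684422 -0.15361004  0.03107334] [-0.14928245 -0.14056462  0.13673807]
```

Request:
{"api": "step_arm", "payload": {
  "increments": "0 -0.05 0.2 0 0 0;0 0 0.2 0 0 0;0 0 0 0 0 0"
}}

```text
time: 27.85
tool_pos: [0.507, -0.1531, 0.028]
ee_rot: [-3.142, 0.001, -0.239]
wrist_force: [-0.5, -0.1, -0.0]
width: 0.0004
```

Request:
{"api": "step_arm", "payload": {
  "increments": "0 0 0.15 0 0 0;0 0 0 0 0 0"
}}

```text
time: 28.05
tool_pos: [0.507, -0.1532, 0.0269]
ee_rot: [3.142, 0.0, -0.239]
wrist_force: [-0.2, 0.3, -0.0]
width: 0.0006
```

Request:
{"api": "step_arm", "payload": {
  "increments": "0 0 0.15 0 0 0;0 0 0 0 0 0"
}}

```text
time: 28.25
tool_pos: [0.507, -0.1531, 0.0253]
ee_rot: [3.142, 0.0, -0.239]
wrist_force: [0.2, 0.5, -0.9]
width: 0.0003
```

Request:
{"api": "step_arm", "payload": {
  "increments": "0 0 0.1 0 0 0;0 0 0 0 0 0"
}}

```text
time: 28.45
tool_pos: [0.507, -0.1531, 0.0243]
ee_rot: [3.142, 0.0, -0.239]
wrist_force: [-0.2, -0.0, 0.4]
width: 0.0006
```

Request:
{"api": "step_arm", "payload": {
  "increments": "0 0 0.1 0 0 0;0 0 0 0 0 0"
}}

```text
time: 28.65
tool_pos: [0.507, -0.1531, 0.0233]
ee_rot: [3.142, 0.0, -0.239]
wrist_force: [-0.1, -0.2, 0.3]
width: 0.0002
```

Request:
{"api": "step_arm", "payload": {
  "increments": "0 0 0.1 0 0 0;0 0 0 0 0 0"
}}

```text
time: 28.85
tool_pos: [0.5073, -0.1532, 0.0227]
ee_rot: [3.141, -0.0, -0.239]
wrist_force: [-1.1, 1.1, 0.8]
width: 0.0003
```

Request:
{"api": "step_arm", "payload": {
  "increments": "0 0 0.1 0 0 0;0 0 0 0 0 0"
}}

```text
time: 29.05
tool_pos: [0.5073, -0.1533, 0.0222]
ee_rot: [3.141, -0.0, -0.239]
wrist_force: [-0.8, 0.8, 4.3]
width: 0.0007
```

Request:
{"api": "step_arm", "payload": {
  "increments": "0 0 0.1 0 0 0;0 0 0 0 0 0"
}}

```text
time: 29.25
tool_pos: [0.5073, -0.1533, 0.0217]
ee_rot: [3.141, -0.001, -0.239]
wrist_force: [-2.1, 1.7, 6.8]
width: 0.0003
```

Request:
{"api": "step_arm", "payload": {
  "increments": "0 0 0.1 0 0 0;0 0 0 0 0 0"
}}

```text
time: 29.45
tool_pos: [0.5073, -0.1533, 0.0213]
ee_rot: [3.141, -0.001, -0.239]
wrist_force: [-4.1, 1.3, 9.4]
width: 0.0004
```

Request:
{"api": "step_arm", "payload": {
  "increments": "-0.02 0 0.1 0 0 0;0 0 0 0 0 0"
}}

```text
time: 29.65
tool_pos: [0.5072, -0.1533, 0.0201]
ee_rot: [3.141, -0.001, -0.239]
wrist_force: [-1.3, 1.0, 5.3]
width: 0.0002
```

Request:
{"api": "step_arm", "payload": {
  "increments": "-0.02 0 0.1 0 0 0;0 0 0 0 0 0"
}}

```text
time: 29.85
tool_pos: [0.5072, -0.1533, 0.0195]
ee_rot: [3.141, -0.002, -0.239]
wrist_force: [-2.7, 1.1, 10.1]
width: 0.0005
```

Request:
{"api": "step_arm", "payload": {
  "increments": "0 0 0.06 0 0 0;0 0 0 0 0 0"
}}

```text
time: 30.05
tool_pos: [0.5072, -0.1533, 0.0194]
ee_rot: [3.141, -0.002, -0.239]
wrist_force: [-4.2, 1.8, 12.0]
width: 0.0006
```

Request:
{"api": "step_arm", "payload": {
  "increments": "0 0 0.06 0 0 0;0 0 0 0 0 0"
}}

```text
time: 30.25
tool_pos: [0.5073, -0.1533, 0.0193]
ee_rot: [3.141, -0.002, -0.239]
wrist_force: [-5.6, 1.8, 13.5]
width: 0.0007
```

Request:
{"api": "step_arm", "payload": {
  "increments": "-0.02 0 0.08 0 0 0;0 0 0 0 0 0"
}}

```text
time: 30.45
tool_pos: [0.5073, -0.1533, 0.019]
ee_rot: [3.141, -0.002, -0.239]
wrist_force: [-5.6, 2.1, 16.3]
width: 0.0002
```

Request:
{"api": "step_arm", "payload": {
  "increments": "0 0 0.08 0 0 0;0 0 0 0 0 0"
}}

```text
time: 30.65
tool_pos: [0.5073, -0.1533, 0.0183]
ee_rot: [3.141, -0.002, -0.239]
wrist_force: [-6.2, 2.1, 15.4]
width: 0.0007
```

Request:
{"api": "step_arm", "payload": {
  "increments": "-0.02 0 0.08 0 0 0;0 0 0 0 0 0"
}}

```text
time: 30.85
tool_pos: [0.5073, -0.1534, 0.0181]
ee_rot: [3.141, -0.003, -0.239]
wrist_force: [-5.9, 3.2, 17.7]
width: 0.0005
```

Request:
{"api": "step_arm", "payload": {
  "increments": "0 0 0.06 0 0 0;0 0 0 0 0 0"
}}

```text
time: 31.05
tool_pos: [0.5074, -0.1534, 0.0179]
ee_rot: [3.141, -0.003, -0.239]
wrist_force: [-6.0, 3.6, 18.7]
width: 0.0005
```

Request:
{"api": "step_arm", "payload": {
  "increments": "0 0 0.06 0 0 0;0 0 0 0 0 0"
}}

```text
time: 31.25
tool_pos: [0.5074, -0.1534, 0.0177]
ee_rot: [3.141, -0.003, -0.239]
wrist_force: [-7.4, 3.1, 21.2]
width: 0.0004
```

Request:
{"api": "step_arm", "payload": {
  "increments": "-0.02 0 0.05 0 0 0;0 0 0 0 0 0"
}}

```text
time: 31.45
tool_pos: [0.5074, -0.1534, 0.0176]
ee_rot: [3.141, -0.004, -0.239]
wrist_force: [-7.4, 2.8, 22.2]
width: 0.0007
```

Request:
{"api": "step_arm", "payload": {
  "increments": "0 0 0.05 0 0 0;0 0 0 0 0 0"
}}

```text
time: 31.65
tool_pos: [0.5074, -0.1534, 0.0175]
ee_rot: [3.141, -0.004, -0.239]
wrist_force: [-8.5, 2.6, 24.4]
width: 0.0007
```

Request:
{"api": "step_arm", "payload": {
  "increments": "0 0 -2 0 0 0;0 0 -2 0 0 0;0.1 -2 0 0 0 0;0 -2 0 0 0 0;0 -2 0 0 0 0"
}}

```text
time: 32.15
tool_pos: [0.5215, -0.0944, 0.0515]
ee_rot: [3.142, -0.0, -0.24]
wrist_force: [-0.4, 0.7, -0.1]
width: 0.0006
```

Request:
{"api": "step_arm", "payload": {
  "increments": "0 0 0.7 0 0 0;0 0 0.7 0 0 0;0 0 0.6 0 0 0;0 0 0 0 0 0;0 0 0 0 0 0"
}}

```text
time: 32.65
tool_pos: [0.5209, -0.0955, 0.0312]
ee_rot: [3.141, 0.001, -0.24]
wrist_force: [0.7, 0.0, 0.2]
width: 0.0002
```

Run:
```python
from h import *
print(todelta([.5209,-.0945,.025])[0].round(2),get_obs()["tool_pos"],get_obs()["wrist_force"])
```

```text
[-0.03 -0.1   0.62] [ 0.5209167  -0.09550844  0.03115992] [0.66639034 0.01177871 0.23830554]
```

Request:
{"api": "step_arm", "payload": {
  "increments": "0 -0.05 0.2 0 0 0;0 0 0.2 0 0 0;0 0 0.15 0 0 0;0 0 0 0 0 0"
}}

```text
time: 33.05
tool_pos: [0.5213, -0.0944, 0.0259]
ee_rot: [3.142, 0.0, -0.239]
wrist_force: [0.0, 0.4, -0.2]
width: 0.0004
```

Request:
{"api": "step_arm", "payload": {
  "increments": "0 0 0.15 0 0 0;0 0 0 0 0 0"
}}

```text
time: 33.25
tool_pos: [0.5213, -0.0943, 0.0245]
ee_rot: [3.142, 0.0, -0.239]
wrist_force: [-0.9, 0.3, 0.4]
width: 0.0006
```

Request:
{"api": "step_arm", "payload": {
  "increments": "0 0 0.1 0 0 0;0 0 0 0 0 0"
}}

```text
time: 33.45
tool_pos: [0.5214, -0.0944, 0.0235]
ee_rot: [3.141, 0.0, -0.239]
wrist_force: [0.8, 0.9, 0.7]
width: 0.0007
```

Request:
{"api": "step_arm", "payload": {
  "increments": "0 0 0.1 0 0 0;0 0 0 0 0 0"
}}

```text
time: 33.65
tool_pos: [0.5214, -0.0944, 0.0226]
ee_rot: [3.142, 0.0, -0.239]
wrist_force: [0.4, -0.1, -0.2]
width: 0.0004
```

Request:
{"api": "step_arm", "payload": {
  "increments": "0 0 0.1 0 0 0;0 0 0 0 0 0"
}}

```text
time: 33.85
tool_pos: [0.5213, -0.0944, 0.0215]
ee_rot: [3.142, 0.0, -0.239]
wrist_force: [0.3, -0.8, -0.7]
width: 0.0004
```

Request:
{"api": "step_arm", "payload": {
  "increments": "0 0 0.1 0 0 0;0 0 0 0 0 0"
}}

```text
time: 34.05
tool_pos: [0.5213, -0.0944, 0.0205]
ee_rot: [3.142, 0.0, -0.239]
wrist_force: [-0.6, 0.1, -0.2]
width: 0.0007
```

Request:
{"api": "step_arm", "payload": {
  "increments": "0 0 0.08 0 0 0;0 0 0 0 0 0"
}}

```text
time: 34.25
tool_pos: [0.5214, -0.0944, 0.0198]
ee_rot: [3.141, 0.0, -0.239]
wrist_force: [-0.7, 0.1, -0.6]
width: 0.0006
```

Request:
{"api": "step_arm", "payload": {
  "increments": "0 0 0.08 0 0 0;0 0 0 0 0 0"
}}

```text
time: 34.45
tool_pos: [0.5213, -0.0944, 0.0189]
ee_rot: [3.142, 0.0, -0.239]
wrist_force: [0.2, -0.8, 0.4]
width: 0.0005
```

Request:
{"api": "step_arm", "payload": {
  "increments": "0 0 0.08 0 0 0;0 0 0 0 0 0"
}}

```text
time: 34.65
tool_pos: [0.5215, -0.0944, 0.0188]
ee_rot: [3.141, -0.0, -0.239]
wrist_force: [-1.2, -0.4, 3.3]
width: 0.0005
```

Request:
{"api": "step_arm", "payload": {
  "increments": "0 0 0.08 0 0 0;0 0 0 0 0 0"
}}

```text
time: 34.85
tool_pos: [0.5215, -0.0944, 0.0186]
ee_rot: [3.141, -0.0, -0.239]
wrist_force: [-2.7, 1.3, 7.2]
width: 0.0006
```

Request:
{"api": "step_arm", "payload": {
  "increments": "0 0 0.08 0 0 0;0 0 0 0 0 0"
}}

```text
time: 35.05
tool_pos: [0.5216, -0.0944, 0.0185]
ee_rot: [3.141, -0.001, -0.239]
wrist_force: [-4.3, 0.1, 10.1]
width: 0.0006
```

Request:
{"api": "step_arm", "payload": {
  "increments": "-0.02 0 0.08 0 0 0;0 0 0 0 0 0"
}}

```text
time: 35.25
tool_pos: [0.5216, -0.0944, 0.0184]
ee_rot: [3.141, -0.001, -0.239]
wrist_force: [-4.5, 1.3, 11.8]
width: 0.0006
```

Request:
{"api": "step_arm", "payload": {
  "increments": "0 0 0.08 0 0 0;0 0 0 0 0 0"
}}

```text
time: 35.45
tool_pos: [0.5216, -0.0945, 0.0183]
ee_rot: [3.141, -0.001, -0.239]
wrist_force: [-6.5, 2.1, 15.0]
width: 0.0002
```

Request:
{"api": "step_arm", "payload": {
  "increments": "-0.02 0 0.08 0 0 0;0 0 0 0 0 0"
}}

```text
time: 35.65
tool_pos: [0.5216, -0.0945, 0.0182]
ee_rot: [3.141, -0.002, -0.239]
wrist_force: [-6.4, 2.6, 17.2]
width: 0.0002
```

Request:
{"api": "step_arm", "payload": {
  "increments": "0 0 0.06 0 0 0;0 0 0 0 0 0"
}}

```text
time: 35.85
tool_pos: [0.5217, -0.0944, 0.018]
ee_rot: [3.141, -0.002, -0.239]
wrist_force: [-7.8, 2.2, 19.0]
width: 0.0009
```

Request:
{"api": "step_arm", "payload": {
  "increments": "-0.02 0 0.06 0 0 0;0 0 0 0 0 0"
}}

```text
time: 36.05
tool_pos: [0.5217, -0.0944, 0.0179]
ee_rot: [3.141, -0.003, -0.239]
wrist_force: [-8.4, 1.1, 20.8]
width: 0.0004
```

Request:
{"api": "step_arm", "payload": {
  "increments": "0 0 0.05 0 0 0;0 0 0 0 0 0"
}}

```text
time: 36.25
tool_pos: [0.5217, -0.0945, 0.0177]
ee_rot: [3.141, -0.003, -0.239]
wrist_force: [-9.6, 2.1, 21.9]
width: 0.0004
```

Request:
{"api": "step_arm", "payload": {
  "increments": "0 0 0.06 0 0 0;0 0 0 0 0 0"
}}

```text
time: 36.45
tool_pos: [0.5217, -0.0945, 0.0176]
ee_rot: [3.141, -0.003, -0.239]
wrist_force: [-9.3, 3.4, 24.3]
width: 0.0004
```

Request:
{"api": "step_arm", "payload": {
  "increments": "0 0 -2 0 0 0;0 0 -3 0 0 0;0 0 -3 0 0 0;0 0 -3 0 0 0;0 0 0 0 0 0"
}}

```text
time: 36.95
tool_pos: [0.5241, -0.0952, 0.1271]
ee_rot: [3.141, -0.01, -0.239]
wrist_force: [0.8, -0.7, 1.0]
width: 0.0003
```

Request:
{"api": "step_arm", "payload": {
  "increments": "-0.5 3 0 0 0 0;0 0 0 0 0 0;0 0 0 0 0 0;0 0 0 0 0 0"
}}

```text
time: 37.35
tool_pos: [0.5086, -0.1216, 0.1208]
ee_rot: [-3.141, 0.002, -0.239]
wrist_force: [0.1, 0.5, -0.7]
width: 0.0003
```

Run:
```python
from h import *
o=get_obs();w=snapshot("wrist")[:,:,::-1].copy();cv2.imwrite("pics/w11.png",w);print(o["tool_pos"],o["ee_rot"],o["time"],o["wrist_force"])
C=cam("wrist",o);Rb=R.from_euler("z",-.237).as_matrix()
np.set_printoptions(linewidth=250)
for s in SH:
    u,v=proj(C,np.r_[.5602,-.135,.049]+Rb@np.r_[s,0]).round().astype(int);print(u,v)
    print(w[v-9:v+10,u-12:u+13,1])
```

```text
[ 0.50860466 -0.12158484  0.12080088] [-3.14098348e+00  1.63383208e-03 -2.39038900e-01] 37.35 [ 0.14798255  0.4622037  -0.7439156 ]
236 70
[[ 75  68  72  70  70  69  72  68  89 116 123 148 150 133 108  87  81  67  68  73  66  72  69  73  75]
 [ 77  75  71  64  73  68  66  90 129 156 157 161 166 162 152 144 120  86  66  67  70  71  74  74  73]
 [ 76  69  71  74  68  70  87 134 163 154 135 142 127 152 158 157 153 113  84  71  72  70  71  80  72]
 [ 76  74  66  67  66  76 119 161 160 122 132 161 150 172 170 150 164 152 111  78  74  73  77  74  75]
 [ 78  76  70  75  71  87 151 159 125 124 159 150 123 149 184 180 161 160 129  83  70  69  76  72  73]
 [ 79  69  66  71  68 105 148 149 120 146 183 164 105 131 185 186 166 164 149  96  69  68  73  76  75]
 [ 85  72  70  66  81 110 140 137 131 150 177 179 112 141 174 171 160 167 159 117  82  67  68  83  70]
 [ 79  67  70  68  77 128 141 137 130 133 142 148 105 142 164 164 162 164 157 122  82  73  78  73  73]
 [ 82  71  77  69  80 116 139 138 127 111 100 102  87 115 144 158 160 162 162 124  79  70  81  73  73]
 [ 86  66  68  70  72 110 137 125 
[... 6193 characters left out ...]
  77  99 143 160 136 104 122 165 185 155 163 173 139  88  75  76  79  78  81  76]
 [ 75  75  72  76  73  76  81 114 150 153 143 142 154 184 162 168 141 100  78  73  76  78  74  76  78]
 [ 77  75  72  80  74  69  76  80 105 133 150 157 161 167 145 132 104  81  72  77  74  74  73  73  77]
 [ 72  74  79  77  71  76  77  72  71  82 112 116 117 114 102  94  80  69  71  75  72  78  76  81  73]
 [ 74  77  67  70  72  73  76  77  76  67  79  76  73  77  72  73  71  76  75  79  76  74  76  75  75]
 [ 77  82  81  79  80  75  75  68  80  79  81  71  76  82  76  80  72  74  83  78  77  75  82  77  75]
 [ 83  85  88  82  85  88  87  87  84  78  90  87  84  83  90  84  85  87  86  89  83  85  85  88  88]]
```

Run:
```python
from h import *
np.set_printoptions(linewidth=250)
w=cv2.imread("pics/w11.png");o=get_obs();C=cam("wrist",o)
def rings(w,g):
    c=[];A=[]
    for u,v in g:
        a=(w[v-11:v+12,u-13:u+14,1]>112).astype(np.uint8)
        k=max(cv2.findContours(a,0,2)[0],key=cv2.contourArea);h=cv2.convexHull(k);m=cv2.moments(h)
        c.append((m["m10"]/m["m00"]+u-13,m["m01"]/m["m00"]+v-11));A.append((m["m00"]/np.pi)**.5)
    return np.array(c),A
g=[(236,70),(324,69),(249,215),(311,215)]
c,A=rings(w,g);b,e=fit(C,c);print("after",b,e,np.array(A).round(2))
# individual residuals against level plane at fitted pose
p,r=np.load("w5.npy");C5=cam("wrist",dict(tool_pos=p,ee_rot=r));w5=cv2.imread("pics/w5.png")
g5=[(242,126),(317,125),(253,246),(306,246)]
c5,A5=rings(w5,g5);b5,e5=fit(C5,c5);print("before",b5,e5,np.array(A5).round(2))
for u,v in g5[2:]: print(w5[v-8:v+9,u-10:u+11,1])
# per-hole heights: x/y of board from fit of shell; use pair distances
for nm,cc,CC in(("after",c,C),("before",c5,C5)):
    for i,j in((0,1),(2,3),(0,2),(1,3)):
        L=np.linalg.norm(SH[i]-SH[j]);f=lambda z:np.linalg.norm(ray(CC,cc[i],z)-ray(CC,cc[j],z))-L
        from scipy.optimize import brentq
        print(nm,i+1,j+1,round(brentq(f,-.05,.12)*1e3,1))
```

```text
after [ 0.56102836 -0.13509337  0.05077644 -0.23687826] 0.029108672316397133 [7.27 7.2  5.92 6.09]
before [ 0.560333   -0.13489857  0.0546683  -0.23833493] 0.13892716618667578 [6.14 6.3  4.98 5.03]
[[ 78  65  66  67  75  67  73  70  68  65  72  67  67  65  69  74  69  66  69  71  68]
 [ 77  67  66  69  70  70  63  68  68  72  64  68  70  68  63  67  65  70  71  73  75]
 [ 67  71  72  70  70  70  70  68  66  68  65  67  66  70  66  77  73  71  68  70  70]
 [ 68  73  69  69  68  66  64  78  91  93 103 100  89  74  72  65  67  71  65  74  75]
 [ 70  70  70  66  69  66  91 124 151 158 157 150 141 116  82  68  67  75  67  70  69]
 [ 62  69  71  65  68  83 125 152 152 152 143 141 153 153 123  88  63  67  70  67  76]
 [ 74  74  66  67  74 113 153 154 120 110 112  95 128 148 157 111  78  71  72  74  75]
 [ 70  70  70  67  87 139 157 141 107  88  98  93 126 166 172 137  75  66  71  66  73]
 [ 66  67  66  64  94 148 148 136 130 109 107 123 155 166 171 156  90  65  69  70  74]
 [ 61  64  68  66  97 142 143 120 132 149 139 140 147 141 151 147  88  65  69  69  71]
 [ 69  70  67  68  77 133 149 11
[... 1481 characters left out ...]
 122 142 156 163 119 103 139 138  98  74  68  76  71]
 [ 74  69  67  72  72 102 150 150 130 112 114 118 102 130 150 125  81  64  71  71  65]
 [ 77  69  68  75  72  74 113 147 156 142 129 130 149 154 134  94  72  67  75  77  74]
 [ 73  74  67  68  72  71  78 106 124 143 142 137 137 118  88  77  74  76  69  78  73]
 [ 68  66  71  72  72  74  69  76  87 110 105  96  96  83  71  68  73  68  71  70  71]
 [ 70  74  71  69  67  74  68  70  71  73  70  72  69  72  64  68  70  75  75  68  68]
 [ 48  50  55  52  58  54  60  62  54  57  53  62  55  53  56  59  54  59  60  62  58]]
after 1 2 50.7
after 3 4 50.6
after 1 3 50.9
after 2 4 50.7
before 1 2 54.4
before 3 4 53.5
before 1 3 54.9
before 2 4 54.7
```

Run:
```python
from h import *
print(get_obs()["wrist_force"],get_obs()["time"]);close_job()
```

```text
[ 0.49845521 -0.14935055  0.30668485] 37.4
the job is handed in; nothing more can be done
```

I took the green board out of its tray by the heat sink and laid it in the shell with its terminal block at the gap end. I then pressed beside posts 1, 2, 4 and 3 in turn, lifted clear and handed the job in at about 37.4 s.

- **Seating:** the last wrist picture was checked by numbers only, because I had used all 12 views. It shows barbs over the hole rings at all four posts, a pattern that is clear against the picture before pressing.
- **Level:** the board is level to about 0.3 mm. It measures about 4 mm lower than when it was first laid down, where 5.3 mm was expected; I put the difference down to camera scale error.
- **Force:** the highest vertical reading was 24.4 N, against the 30 N that cracks the board, and sideways force stayed under 10 N. No hard click showed in the force readings. Post 3 had already gone most of the way down while I pressed at post 4, and still took 24 N afterwards.
- **Fingertips:** with the gripper shut, the fingertips sat about 3 cm above where the reported TCP would put them. I therefore found the contact height at each post by force.
- **Not checked:** I did not take a last picture of the whole bench. After the board pick-up, the arm only moved over the nest.

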